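# Hang the two drain caddies on their hooks

## Task

Hang both grey caddies up to drain by their handles: the deep one on the tall hook stand and the shallow one on the short hook stand, each with the hook's rod in the notch in the middle of its handle, so that it hangs free, level and still. Leave the tumbler, the jar, the funnel and the bottle standing where they are.

Things in the scene. Friction and masses are not known exactly. Their poses are not given: they have to be found in the camera images.
- deep: The deep caddy: grey open box, 76 (own x) x 110 (own y) x 90 mm tall, 180 g. Rigid arched handle over it: top bar along own y, 10 wide (x), 8 thick, underside at z = 165, uprights at y = +-55. For |y| under 11 the bar is stepped up 6 (top at z = 179): the notch. Pinch the straight bar, |y| = 19 to 50, from above, closing along x. Origin: centre of underside, z up.
- deep_notch (a point): Point on the deep caddy: middle of the underside of the handle's notch, 171 mm above its bottom. Axes as the caddy's.
- shallow: The shallow caddy: grey open box, 76 (own x) x 110 (own y) x 45 mm tall, 130 g. Rigid arched handle over it: top bar along own y, 10 wide (x), 8 thick, underside at z = 115, uprights at y = +-55. For |y| under 11 the bar is stepped up 6 (top at z = 129): the notch. Pinch the straight bar, |y| = 19 to 50, from above, closing along x. Origin: centre of underside, z up.
- shallow_notch (a point): Point on the shallow caddy: middle of the underside of the handle's notch, 121 mm above its bottom. Axes as the caddy's.
- tall: The tall hook stand, fixed steel. Origin: on the counter below the seat. Base 140 x 90 x 10 mm, x = -55 to +85. Post 16 thick at own x = +68, top at z = 242 mm. From it a level rod 8 thick runs along own -x (roughly towards the robot) at the seat's height, to an upturned tip at x = -41, top 22 above the seat.
- tall_seat (a point): Seat of the tall stand's hook: top of the level rod, 230 mm above the counter. Its x runs along the rod away from the tip towards the post, z up.
- short: The short hook stand, fixed steel. Origin: on the counter below the seat. Base 140 x 90 x 10 mm, x = -55 to +85. Post 16 thick at own x = +68, top at z = 162 mm. From it a level rod 8 thick runs along own -x (roughly towards the robot) at the seat's height, to an upturned tip at x = -41, top 22 above the seat.
- short_seat (a point): Seat of the short stand's hook: top of the level rod, 150 mm above the counter. Its x runs along the rod away from the tip towards the post, z up.
- unit: White plastic drawer unit, fixed, 280 (x) x 400 (y) x 80 mm tall, on a 12 mm slab: top 92 mm above the counter. The caddies start on the half of its top nearer the robot, tumbler, jar and funnel behind them. Its drawer faces the robot (own -x), may be up to 20 mm open; its handle stands 35 mm out. Origin: centre of the underside.
- tumbler: Bystander: steel tumbler, 68 mm across, 120 mm tall, standing on the unit. Origin: centre of its underside.
- jar: Bystander: glass jar with a twist cap, 68 mm across, 110 mm tall, standing on the unit. Origin: centre of its underside.
- funnel: Bystander: white plastic funnel standing on its mouth, 72 mm across, 100 mm tall, on the unit. Origin: centre of its underside.
- soapbottle: Bystander: amber glass soap bottle, 54 mm across, 150 mm tall, standing on the counter between the robot and the drawer unit. Origin: centre of its underside.
Things that resemble listed ones, but are neither listed nor needed, are in the scene too. What is shaped like the shallow but green or red is not meant.

How it is judged (in metres and radians):
At the end, for the whole second after the job is handed in: Deep caddy hangs on the tall hook, shallow on the short one, borne by the rod: notch within 20 mm sideways of it, -6 to +12 mm of its height, between tip and post; tilt under 0.25 rad, under 0.04 m/s. Tumbler, jar, funnel, bottle upright (0.2 rad), moved under 40 mm (x of deep_notch in the frame of tall_seat between -0.038 and 0.045 m and y of deep_notch in the frame of tall_seat between -0.02 and 0.02 m and z of deep_notch in the frame of tall_seat between -0.006 and 0.012 m and angle between each of deep, shallow's own z axis and vertical below 0.25 rad and contact force between deep and tall above 0.4 N and linear speed of each of deep, shallow below 0.04 m/s and x of shallow_notch in the frame of short_seat between -0.038 and 0.045 m and y of shallow_notch in the frame of short_seat between -0.02 and 0.02 m and z of shallow_notch in the frame of short_seat between -0.006 and 0.012 m and contact force between shallow and short above 0.4 N and distance of each of tumbler, jar, funnel, soapbottle from where it was at the start of the episode below 0.04 m and angle between each of tumbler, jar, funnel, soapbottle's own z axis and vertical below 0.2 rad); the robot touches nothing.
It fails at once if the tumbler is knocked over or pushed more than 60 mm (distance of tumbler from where it was at the start of the episode above 0.06 m or angle between tumbler's own z axis and vertical above 0.6 rad).
It fails at once if the jar is knocked over or pushed more than 60 mm (distance of jar from where it was at the start of the episode above 0.06 m or angle between jar's own z axis and vertical above 0.6 rad).
It fails at once if the funnel is knocked over or pushed more than 60 mm (distance of funnel from where it was at the start of the episode above 0.06 m or angle between funnel's own z axis and vertical above 0.6 rad).
It fails at once if the bottle is knocked over or pushed more than 60 mm (distance of soapbottle from where it was at the start of the episode above 0.06 m or angle between soapbottle's own z axis and vertical above 0.6 rad).
It also fails if it takes over 67 s, if anything falls off the work surface, if the arm or the gripper's body presses on something with over 40 N, if the wrist force passes 120 N, or if a joint passes its speed limit or range.

## Robot

A 6-joint arm with a two-finger parallel gripper is mounted at the origin on the work surface. World frame = base frame: x ahead of the robot, y to its left, z up, the work surface at z = 0. Lengths are in mm, angles in degrees, forces in N, time in s.
With the tool pointing down it reaches from about 350 to 850 mm from the base axis. Payload 8.1 kg.
Tool frame: the origin (TCP) lies midway between the tips of the shut fingers; the grasp point (between the pads) lies 19 mm behind it; z points along the fingers, x is the direction in which the jaws open and shut, and the axes are right-handed (so a half turn about z gives the same grasp; the last joint's range is limited). The gripper opens to 85 mm and grips with 20 to 120 N. Pads are 22 mm wide; open, the fingers measure 114 mm over their backs; the gripper's body (76 mm by 85 mm) begins 54 mm behind the grasp point. The pads swing forward as they close: fully open they stand 13 mm farther back than shut.
Start: joints at [65.81, 7.471, 85.268, -0, 87.261, -4.893], TCP at [198.26, 566.302, 204.692] pointing down, gripper open.
Joint ranges: [-169.43, 169.43], [-51.17, 129.36], [1.28, 143.12], [-76.62, 256.62], [0, 156.53], [-152.29, 152.29]. Speed limits (degrees/s): [136.94, 136.94, 159.86, 180, 180, 180].

## Interface

Orientations are given as [roll, pitch, yaw] about the fixed x, y, z axes, in that order (R = Rz(yaw) Ry(pitch) Rx(roll)).
In Python, from bench import monitor, cams, r gives the robot as it stands.
- The arm moves only by the tool jog_arm, never from a script. Its arguments are lists of equal length, an entry for each row: "offset": the shift along the tool's x, y, z in mm, a list of three; "delta_rot": the turn, a rotation vector about the tool's x, y, z in degrees, a list of three; "jaw": the opening in per cent of the stroke, from 0 (shut) to 100 (fully open). In form: {"offset": [[x, y, z], ...], "delta_rot": [[rx, ry, rz], ...], "jaw": [jaw, ...]}. A call has 1 to 20 rows; each row shifts and turns the pose as measured when the row begins, along the tool's axes as they then stand; what a row does not reach is not made up. A row lasts 1/10 s, in which the tool goes at most 50 mm and 8.59 degrees, less where a joint would pass 70% of its speed; a pose out of reach is approached as far as the arm can. A call is refused whole if a number of a shift passes 50 or a number of a turn 8.59, either way. A call with a gripper value outside its range is refused whole. The fingers move at their own pace and stop on an object; "newtons" is the grip in N (left out, the last holds). Time passes only in rows, so rows that do not move let the fingers close. It gives the time, the measured TCP pose, the force and the opening at its end, in the units of the state.
- monitor.sense(): the state, without advancing time (a new reading comes with each control period).
- cams.snapshot(name): name is "scene" or "top"; returns (picture, depth): 420x560x3 uint8, red, green, blue; 420x560 float32, mm along the optical axis (not along the pixel's ray), 0 where there is no reading.
- cams.camera_model(name): a dict with "K" (3x3 intrinsics, pixels), "k1" (the pictures are not rectified: a ray, as slopes to the right and down, at radius r is drawn at 1 + k1 r^2 times it, then the intrinsics apply), "camera_from_world" (4x4, takes a point from world to camera coordinates). Camera axes: x right, y down, z forward; pixel columns grow to the right and rows downward; lengths in mm; the calibration is good to about 2 mm. A picture is of the moment at which its call begins. camera_model takes no time and is no camera call.
- r.hand_in(): hands the job in, once; it reports no verdict.
The state is a dict: "time": time; "joint_pos": joint angles; "qd": joint speeds; "joint_efforts": joint torques, N m; "tool_pos": TCP position; "tcp_rot": TCP orientation; "ft_force": force on the tool from outside, world axes, zero at the start; "wrist_torque": the same for the moment, N m; "finger_gap": finger opening in mm.
Only numpy, scipy, OpenCV 4.12 (cv2) and the standard library are available. Lean on these libraries where they do the work, as an engineer would, in place of code of your own. Each camera call takes 0.05 s, during which the arm holds its last target.

## Working session

There is one attempt and no reset: what is moved stays moved. The work goes in short steps, Python scripts to look and compute and a tool call to move; the robot and the scene stay as the last step left them, time stands still between calls to the robot, and variables do not carry over. Pictures are saved under pics/ and viewed, and the job is handed in when it is done.

Besides the shell and the picture viewer there is one more tool, called after ">>>" as name(argument=value, ...) on one line, values as JSON. jog_arm: Moves the arm, as the interface text tells. Its arguments: {"type":"object","properties":{"offset":{"type":"array","items":{"type":"array","items":{"type":"number"}}},"delta_rot":{"type":"array","items":{"type":"array","items":{"type":"number"}}},"jaw":{"type":"array","items":{"type":"number"}},"newtons":{"type":"number"}},"required":["offset","delta_rot","jaw"]}

```bash
ls; mkdir -p pics
cat > h.py <<'E'
import sys; sys.path.insert(0,'.')
import numpy as np, cv2
from bench import monitor, cams, r
E
python3 - <<'E'
from h import *
for n in ("scene","top"):
    p,d=cams.snapshot(n); np.savez(f"{n}0.npz",p=p,d=d,**{k:np.array(v) for k,v in cams.camera_model(n).items()})
    cv2.imwrite(f"pics/{n}0.png",cv2.resize(p[:,:,::-1],None,fx=1.4,fy=1.4,interpolation=cv2.INTER_CUBIC))
    print(cams.camera_model(n))
print(monitor.sense())
E
```

```text
pics
{'K': array([[485.51253162,   0.        , 285.53168143],
       [  0.        , 485.51253162, 211.44876723],
       [  0.        ,   0.        ,   1.        ]]), 'k1': -0.06369037661592777, 'camera_from_world': array([[ 3.13277034e-01,  9.49463016e-01, -1.94288847e-02,
        -5.67548954e+01],
       [ 4.98782832e-01, -1.81915094e-01, -8.47421138e-01,
        -1.26613043e+02],
       [-8.08129437e-01,  2.55786786e-01, -5.30565673e-01,
         1.81215435e+03],
       [ 0.00000000e+00,  0.00000000e+00,  0.00000000e+00,
         1.00000000e+00]])}
{'K': array([[481.3721327 ,   0.        , 282.20009354],
       [  0.        , 481.3721327 , 209.84379732],
       [  0.        ,   0.        ,   1.        ]]), 'k1': -0.03421389744595607, 'camera_from_world': array([[ 1.16341899e-01, -9.93184192e-01,  7.05141205e-03,
        -1.72373605e+02],
       [-9.66026977e-01, -1.14804598e-01, -2.31542188e-01,
         5.39568713e+02],
       [ 2.30773575e-01,  2.01262035e-02, -9.72799308e-01,
         1.35296589e+03],
       [ 0.00000000e+00,  0.00000000e+00,  0.00000000e+00,
         1.00000000e+00]])}
{'time': 0.1, 'joint_pos': array([ 6.58096999e+01,  7.51094505e+00,  8.53237165e+01,  1.22013082e-03,
        8.72621448e+01, -4.89374786e+00]), 'qd': array([ 0.1512066 , -0.09362901, -0.12815754, -0.01090886,  0.02294916,
        0.03690619]), 'joint_efforts': array([ 1.46622842e-03, -5.70950317e+01, -5.01943696e+01, -1.46114185e-04,
        8.11456848e-03,  1.33894014e-05]), 'tool_pos': array([198.02765111, 565.79997432, 203.74117925]), 'tcp_rot': array([-1.79990527e+02,  9.63494772e-02,  7.07033964e+01]), 'ft_force': array([ 1.12983557, -0.88846875,  0.41504501]), 'wrist_torque': array([-0.00481968, -0.02977991, -0.04241349]), 'finger_gap': 85.39644309180491}
```

View pics/scene0.png

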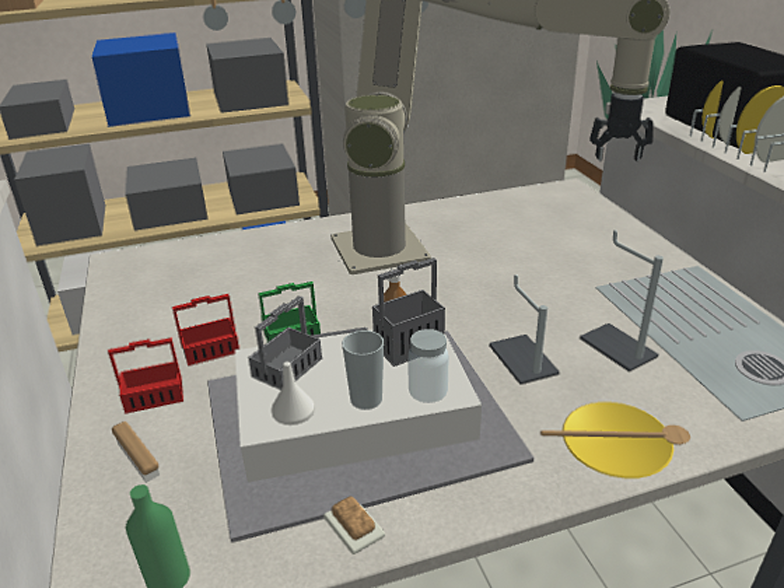

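View pics/top0.png

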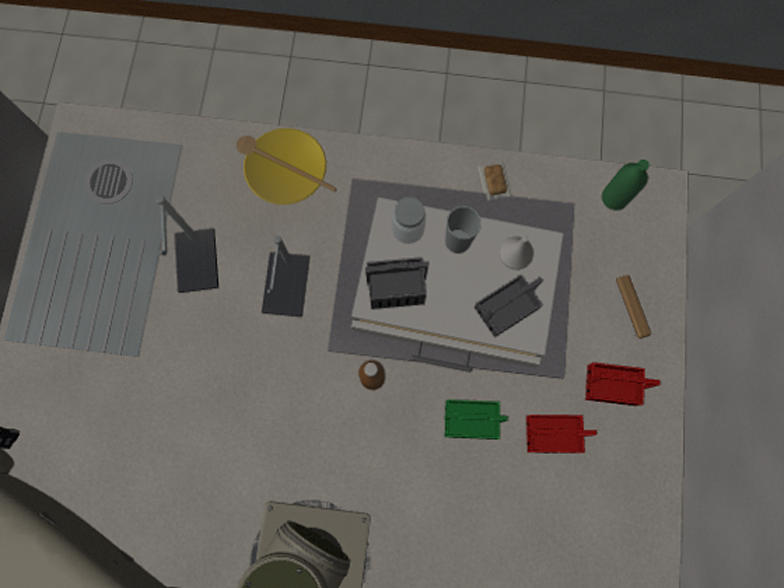

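The scene view shows the deep caddy at about (408,310) and the shallow one at (285,350), both on the unit. The tall stand is at (630,300) and the short one at (530,330). In the top view the caddies are at (397,280) and (508,300), with the stands on the left. Next I'll turn the depth into world points.

```bash
cat >> h.py <<'E'
def cloud(p,d,K,k1,T):
    h,w=d.shape
    v,u=np.mgrid[:h,:w].astype(np.float64)
    pts=np.stack([u.ravel(),v.ravel()],1)[:,None]
    n=cv2.undistortPoints(pts,K,np.array([float(k1),0,0,0])).reshape(-1,2)
    z=d.ravel()
    c=np.stack([n[:,0]*z,n[:,1]*z,z],1)
    R=T[:3,:3]; t=T[:3,3]
    W=(c-t)@R   # R^T (c-t)
    W[z==0]=np.nan
    return W.reshape(h,w,3)
def load(n,i):
    f=np.load(f"{n}{i}.npz"); return f['p'],f['d'],cloud(f['p'],f['d'],f['K'],f['k1'],f['camera_from_world'])
def snap(n,i):
    p,d=cams.snapshot(n); m=cams.camera_model(n)
    np.savez(f"{n}{i}.npz",p=p,d=d,**{k:np.array(v) for k,v in m.items()})
    cv2.imwrite(f"pics/{n}{i}.png",cv2.resize(p[:,:,::-1],None,fx=1.4,fy=1.4,interpolation=cv2.INTER_CUBIC))
    return p,d,cloud(p,d,m['K'],m['k1'],m['camera_from_world'])
def line(P):
    xy=P[:,:2]; c=xy.mean(0); a=np.linalg.svd(xy-c,full_matrices=False)[2][0]
    s=(xy-c)@a; return c,np.degrees(np.arctan2(a[1],a[0])),s.min(),s.max(),np.abs((xy-c)@[-a[1],a[0]]).max(),len(P)
E
python3 - <<'E'
from h import *
for n in("scene","top"):
    p,d,W=load(n,0)
    print(n)
    X,Y,Z=W[...,0],W[...,1],W[...,2]
    # comps above 5mm in work area
    m=((Z>12)&(X>200)&(X<900)&(abs(Y)<600)).astype(np.uint8)
    k,l,st,c=cv2.connectedComponentsWithStats(m,connectivity=8)
    for i in range(1,k):
        if st[i,4]<40: continue
        P=W[l==i]; print(i,st[i],'xyz min',np.round(P.min(0)),'max',np.round(P.max(0)))
    # height map image
    z=np.nan_to_num(np.clip(Z,0,280)); cv2.imwrite(f"pics/{n}_z.png",cv2.resize(cv2.applyColorMap((z/280*255).astype(np.uint8),cv2.COLORMAP_JET),None,fx=1.4,fy=1.4,interpolation=cv2.INTER_NEAREST))
    u=W[(Z>84)&(Z<100)&(X>300)]; print('unit top',np.round(np.median(u,0)),np.round(np.percentile(u,[1,99],axis=0)))
E
```

```text
scene
2 [ 409    0   70  101 3168] xyz min [200. 399. 300.] max [283. 600. 628.]
12 [438 164  36  93 542] xyz min [539. 327.  12.] max [662. 374. 253.]
13 [  123   184   257   205 24222] xyz min [ 265. -527.   12.] max [900.  26. 273.]
14 [367 196  25  72 392] xyz min [508. 129.  12.] max [634. 176. 174.]
26 [ 95 241  35  48 727] xyz min [ 386. -600.   12.] max [ 472. -531.  133.]
143 [ 386  287  107   51 1423] xyz min [744.  55.  12.] max [900. 298.  34.]
163 [103 320  10  20 122] xyz min [ 613. -600.   12.] max [ 667. -581.   45.]
179 [  93  346   42   74 1978] xyz min [ 835. -600.   12.] max [ 893. -546.  183.]
unit top [ 676. -274.   92.] [[ 330. -588.   85.]
 [ 888.  950.   99.]]
top
1 [169  97  72  49 745] xyz min [744.  52.  12.] max [898. 295.  35.]
7 [220 102  13  12  53] xyz min [865.  90.  12.] max [899. 133.  22.]
12 [431 114  33  36 705] xyz min [ 822. -600.   13.] max [ 889. -546.  184.]
16 [  239   118   170   149 15344] xyz min [ 413. -483.   12.] max [898.  20. 276.]
66 [112 140  29  42 320] xyz min [540. 325.  12.] max [653. 362. 255.]
83 [372 142  17  14  63] xyz min [ 783. -416.   12.] max [ 825. -363.   19.]
150 [191 168  18  44 230] xyz min [506. 128.  12.] max [626. 169. 175.]
259 [440 196   8  19 105] xyz min [ 608. -600.   12.] max [ 665. -582.   45.]
378 [235 240  15  12  48] xyz min [430. -23.  12.] max [459.  20.  20.]
384 [252 242  16  12  61] xyz min [429. -76.  12.] max [463. -30.  17.]
416 [256 257  20  21 328] xyz min [ 357. -107.   12.] max [409. -54. 155.]
420 [419 259  37  29 359] xyz min [ 388. -600.   12.] max [ 465. -529.  134.]
439 [318 285  45  29 442] xyz min [ 278. -355.   12.] max [ 361. -238.  134.]
440 [376 296  50  28 516] xyz min [ 267. -528.   12.] max [ 352. -409.  135.]
unit top [ 589. -244.   91.] [[ 404. -437.   85.]
 [ 749.  -34.   99.]]
```

View pics/top_z.png

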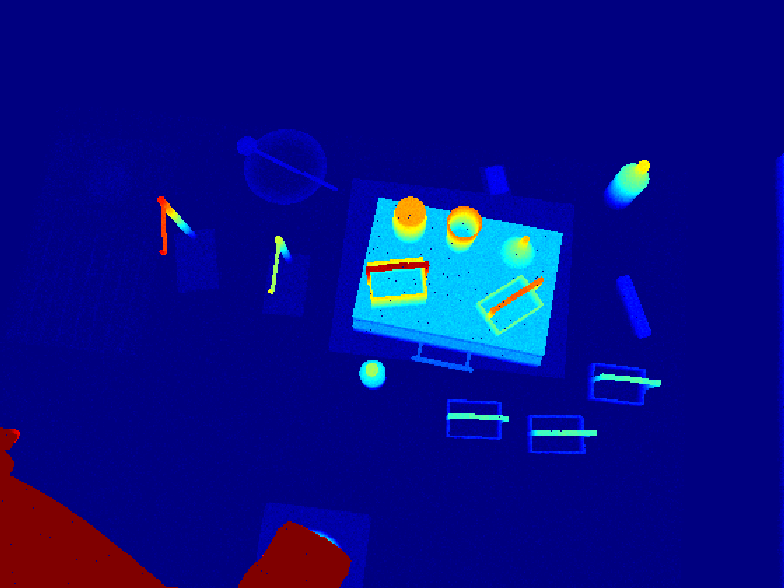

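View pics/scene_z.png

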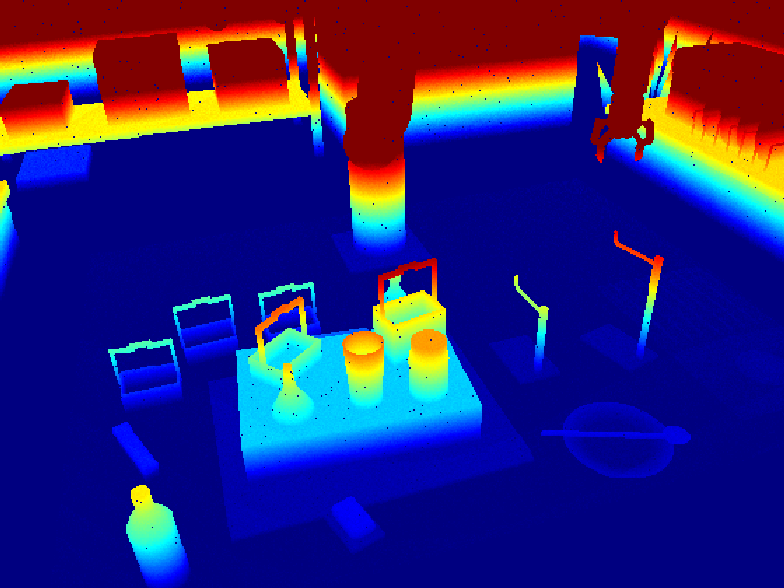

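Run:
```python
from h import *
np.set_printoptions(suppress=True,precision=1)
def box(W,x0,x1,y0,y1,z0,z1):
    X,Y,Z=W[...,0],W[...,1],W[...,2]
    return W[(X>x0)&(X<x1)&(Y>y0)&(Y<y1)&(Z>z0)&(Z<z1)]
for n in("scene","top"):
    p,d,W=load(n,0); print(n)
    for nm,b in dict(deepbar=(450,700,-180,0,255,285),deepbase=(450,720,-200,0,174,186),shbar=(450,750,-420,-230,205,235),shrim=(420,620,-440,-200,133,141),tallrod=(400,640,250,420,224,236),tallpost=(560,700,250,420,60,220),talltip=(400,620,250,420,240,260),shortrod=(400,605,80,220,144,156),shortpost=(560,700,80,220,30,140),shorttip=(400,560,80,220,160,180)).items():
        P=box(W,*b)
        if len(P)<5: print(nm,len(P)); continue
        c,a,s0,s1,wd,k=line(P); print(nm,'c',c,'ang',round(a,1),'ext',round(s0,1),round(s1,1),'w',round(wd,1),'n',k,'z',np.percentile(P[:,2],[5,50,95]), 'med',np.median(P,0), 'ends',(c+s0*np.array([np.cos(np.radians(a)),np.sin(np.radians(a))])),(c+s1*np.array([np.cos(np.radians(a)),np.sin(np.radians(a))])))
        if 'rim' in nm or 'base' in nm: print(cv2.minAreaRect(P[:,:2].astype(np.float32)))
    for nm,b in dict(jar=(600,780,-160,-60,195,206),tumb=(600,780,-260,-160,205,216),fun=(580,780,-380,-250,100,196),bot=(340,420,-120,-40,15,155),handle=(380,470,-300,-100,30,70)).items():
        P=box(W,*b)
        if len(P): print(nm,len(P),cv2.minEnclosingCircle(P[:,:2].astype(np.float32)),P[:,:2].mean(0),P.min(0),P.max(0))
```

```text
scene
deepbar c [ 564.9 -108.7] ang 102.1 ext -56.4 60.6 w 11.8 n 222 z [257.5 264.5 271.5] med [ 564.9 -110.2  264.5] ends [ 576.7 -163.9] [552.2 -49.4]
deepbase c [ 597.1 -111.7] ang -15.0 ext -93.3 123.0 w 68.7 n 451 z [174.9 179.6 183.8] med [ 591.1 -114.1  179.6] ends [507.  -87.6] [ 715.9 -143.5]
((610.4024047851562, -119.27499389648438), (129.3135528564453, 216.36077880859375), 74.87169647216797)
shbar c [ 590.2 -312.5] ang 34.8 ext -56.1 147.8 w 63.4 n 298 z [206.  213.2 221.1] med [ 565.9 -322.8  213.2] ends [ 544.1 -344.5] [ 711.7 -228.2]
shrim c [ 549.  -334.1] ang 128.7 ext -59.5 56.3 w 41.6 n 219 z [133.4 136.2 139. ] med [ 550.1 -329.8  136.2] ends [ 586.2 -380.5] [ 513.8 -290.1]
((548.6492919921875, -336.197021484375), (78.82039642333984, 116.1981201171875), 39.57101058959961)
tallrod c [590.6 340.1] ang 12.9 ext -51.7 50.7 w 7.4 n 98 z [225.  229.3 232.4] med [590.6 339.7 229.3] ends [540.1 328.5] [640.  351.4]
tallpost c [652.9 352.9] ang 44.0 ext -8.9 7.1 w 10.4 n 285 z [ 69.1 148.  212.3] med [653.4 352.3 148. ] ends [646.5 346.7] [658.  357.8]
talltip c [545.5 329
[... 2763 characters left out ...]
509.2 133.  169.7] ends [511.9 130.4] [506.4 136.4]
jar 350 ((694.46484375, -118.92050170898438), 30.76993179321289) [ 693.2 -119. ] [ 664.6 -148.3  195.2] [724.4 -90.1 205.8]
tumb 112 ((679.239501953125, -225.6729278564453), 35.030052185058594) [ 679.4 -226.5] [ 644.6 -258.6  205.1] [ 712.5 -192.3  215. ]
fun 546 ((646.1588134765625, -321.7286682128906), 87.82999420166016) [ 651.8 -340.2] [ 580.1 -380.   100. ] [ 717.6 -250.   196. ]
bot 327 ((383.8155822753906, -80.30965423583984), 26.910768508911133) [378.9 -82. ] [ 357.1 -107.2   16.4] [409.5 -54.1 154.5]
handle 378 ((434.072021484375, -199.00881958007812), 104.73320770263672) [ 441.1 -212.4] [ 383.6 -299.2   30. ] [ 469.3 -100.1   69.9]
```

```bash
cat >> h.py <<'E'
np.set_printoptions(suppress=True,precision=1)
def box(W,x0,x1,y0,y1,z0,z1):
    X,Y,Z=W[...,0],W[...,1],W[...,2]
    return W[(X>x0)&(X<x1)&(Y>y0)&(Y<y1)&(Z>z0)&(Z<z1)]
def go(t,yaw=None):
    """tool-frame shift to world target t and turn about tool z to yaw"""
    s=monitor.sense(); from scipy.spatial.transform import Rotation as Ro
    R=Ro.from_euler('xyz',s['tcp_rot'],degrees=True).as_matrix()
    d=R.T@(np.array(t,float)-s['tool_pos']); print('t',round(s['time'],2),'pos',s['tool_pos'],'rpy',s['tcp_rot'],'gap',round(s['finger_gap'],1),'F',s['ft_force'],'-> tool shift',d)
    if yaw is not None: print('turn tool z',s['tcp_rot'][2]-yaw)
E
python3 - <<'E'
from h import *
for n in("scene","top"):
    p,d,W=load(n,0); print(n)
    for nm,b in dict(db_str=(530,600,-180,-30,258,267.5),db_notch=(530,600,-180,-30,268.5,285),sb_str=(490,610,-400,-270,208,217.5),sb_notch=(490,610,-400,-270,218.5,235)).items():
        P=box(W,*b); c,a,s0,s1,wd,k=line(P); u=np.array([np.cos(np.radians(a)),np.sin(np.radians(a))]); print(nm,c,a,s0,s1,wd,k,'mid',c+u*(s0+s1)/2,'zmed',np.median(P[:,2]))
    P=box(W,610,720,-400,-280,100,196); print('funnel',cv2.minEnclosingCircle(P[:,:2].astype(np.float32)),len(P))
go((556.5,-79,360),12)
E
```

```text
scene
db_str [ 565.1 -108.9] 102.17631717121284 -56.185041235954635 60.86969217796979 12.059811249810007 163 mid [ 564.6 -106.6] zmed 263.8332643266928
db_notch [ 563.2 -107.4] -77.00690843790031 -21.19802472162536 18.558239806952432 7.9550439910016095 42 mid [ 562.9 -106.1] zmed 271.0449813727579
sb_str [ 553.9 -339.5] -51.631588544626375 -64.98599105858031 55.3680297857258 7.991581936958292 148 mid [ 550.9 -335.7] zmed 213.85198297479215
sb_notch [ 550.  -336.5] -49.884379162965175 -20.435780619421067 19.30290424027326 7.71777298730669 46 mid [ 549.7 -336.1] zmed 220.6765946179906
funnel ((657.9038696289062, -352.40533447265625), 47.725460052490234) 724
top
db_str [ 560.4 -107.6] -77.88469057440629 -55.93964334356968 58.99955155446734 6.288913610812894 139 mid [ 560.7 -109.1] zmed 263.5186062633138
db_notch [ 561.3 -108.3] -77.20668301522771 -18.584475946028114 17.855595988306742 5.675751650293008 43 mid [ 561.2 -108. ] zmed 270.1059596927055
sb_str [ 547.3 -337.3] 129.2230214376864 -59.9360572826199 57.17791436404129 5.030592438549232 110 mid [ 548.2 -338.3] zmed 213.55738109647484
sb_notch [ 546.6 -337. ] 128.59522558627927 -28.620074842191748 43.92724950656036 4.890716648297644 49 mid [ 541.8 -331. ] zmed 220.54059485466553
funnel ((675.988037109375, -353.1418762207031), 45.48014450073242) 437
t 0.1 pos [198.  565.8 203.7] rpy [-180.     0.1   70.7] gap 85.4 F [ 1.1 -0.9  0.4] -> tool shift [-490.4  551.4 -155.5]
turn tool z 58.703396369705516
```

>>> jog_arm(offset=[[0, 0, -40], [0, 0, -40], [0, 0, -40], [0, 0, -40], [0, 0, -10]], delta_rot=[[0, 0, 8], [0, 0, 8], [0, 0, 8], [0, 0, 8], [0, 0, 8]], jaw=[100, 80, 60, 60, 60], newtons=60)

```text
time: 0.6
tool_pos: [196.8, 563.1, 371.7]
tcp_rot: [179.4, 0.8, 29.3]
ft_force: [-0.1, -0.8, 0.7]
finger_gap: 51.6
```

```bash
python3 -c "
from h import *
go((556.5,-79,360),12)"
```

```text
t 0.6 pos [196.8 563.1 371.7] rpy [179.4   0.8  29.3] gap 51.6 F [-0.1 -0.8  0.7] -> tool shift [ -0.9 735.8  18.9]
turn tool z 17.342064392386877
```

>>> jog_arm(offset=[[0, 20, 0], [0, 40, 0], [0, 45, 0], [0, 45, 0], [0, 45, 0], [0, 45, 0], [0, 45, 0], [0, 45, 0], [0, 45, 0], [0, 45, 0], [0, 45, 0], [0, 45, 0], [0, 40, 0], [0, 20, 0]], delta_rot=[[0, 0, 8.5], [0, 0, 8.5], [0, 0, 0], [0, 0, 0], [0, 0, 0], [0, 0, 0], [0, 0, 0], [0, 0, 0], [0, 0, 0], [0, 0, 0], [0, 0, 0], [0, 0, 0], [0, 0, 0], [0, 0, 0]], jaw=[60, 60, 60, 60, 60, 60, 60, 60, 60, 60, 60, 60, 60, 60])

```text
time: 2.0
tool_pos: [325.2, -8.6, 375.3]
tcp_rot: [179.1, 0.7, 12.1]
ft_force: [-0.4, -0.4, -0.7]
finger_gap: 51.2
```

```bash
python3 -c "
from h import *
go((556,-78.7,300),12.3)"
```

```text
t 2.0 pos [325.2  -8.6 375.3] rpy [179.1   0.7  12.1] gap 51.2 F [-0.4 -0.4 -0.7] -> tool shift [211.8 115.8  74.7]
turn tool z -0.18336055758312497
```

```bash
cat >> h.py <<'E'
def go(t,yaw):
    from scipy.spatial.transform import Rotation as Ro
    s=monitor.sense()
    R=Ro.from_euler('xyz',s['tcp_rot'],degrees=True); G=Ro.from_euler('xyz',[180,0,yaw],degrees=True)
    d=R.as_matrix().T@(np.array(t,float)-s['tool_pos'])
    print('t',round(s['time'],2),'pos',s['tool_pos'],'rpy',s['tcp_rot'],'gap',round(s['finger_gap'],1),'F',s['ft_force'],'-> shift',d,'rotvec',(R.inv()*G).as_rotvec(degrees=True), 'j',s['joint_pos'])
E
python3 -c "
from h import *
go((556,-78.7,300),12.3)"
```

```text
t 2.0 pos [325.2  -8.6 375.3] rpy [179.1   0.7  12.1] gap 51.2 F [-0.4 -0.4 -0.7] -> shift [211.8 115.8  74.7] rotvec [ 0.9  0.7 -0.2] j [ -9.3 -35.2 103.6  -1.2 111.9 -21.8]
```

>>> jog_arm(offset=[[35, 19, 5], [42, 23, 10], [42, 23, 10], [42, 23, 10], [35, 19, 10], [15, 8, 5], [0, 0, 0]], delta_rot=[[0, 0, 0], [0, 0, 0], [0, 0, 0], [0, 0, 0], [0, 0, 0], [0, 0, 0], [0, 0, 0]], jaw=[60, 60, 60, 60, 60, 60, 60])

```text
time: 2.7
tool_pos: [562.3, -86.8, 322.0]
tcp_rot: [179.1, 0.5, 11.6]
ft_force: [-0.2, -0.0, -0.3]
finger_gap: 51.2
```

```bash
python3 -c "
from h import *
go((556,-78.7,300),12.3)
snap('scene',1)"
```

```text
t 2.7 pos [562.3 -86.8 322. ] rpy [179.1   0.5  11.6] gap 51.2 F [-0.2 -0.  -0.3] -> shift [-4.3 -9.5 21.9] rotvec [ 0.9  0.6 -0.7] j [-13.2   1.8  79.1  -1.1  99.2 -25. ]
```

View pics/scene1.png

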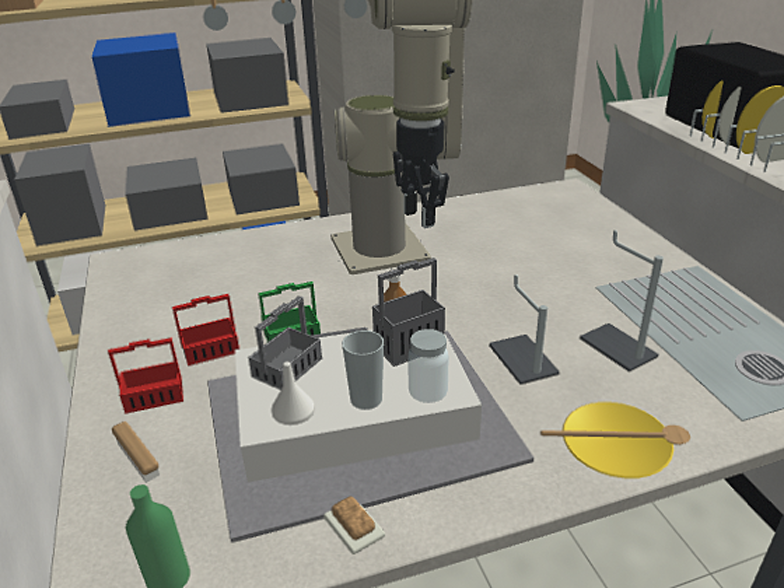

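The gripper, at about (428,210), is above the right half of the deep handle (425,265). I'll correct the small offset and descend.

>>> jog_arm(offset=[[-4, -9, 10], [0, 0, 12], [0, 0, 0]], delta_rot=[[0.9, 0.6, -0.7], [0, 0, 0], [0, 0, 0]], jaw=[60, 60, 60])

```text
time: 3.05
tool_pos: [553.8, -77.7, 300.6]
tcp_rot: [180.0, -0.1, 12.3]
ft_force: [-0.4, 0.1, -0.5]
finger_gap: 50.9
```

```bash
python3 -c "
from h import *
go((556,-78.7,242),12.3)"
```

```text
t 3.05 pos [553.8 -77.7 300.6] rpy [180.   -0.1  12.3] gap 50.9 F [-0.4  0.1 -0.5] -> shift [ 1.9  1.4 58.6] rotvec [ 0.  -0.1  0. ] j [-13.2  -0.1  83.2  -0.   96.8 -25.6]
```

>>> jog_arm(offset=[[2, 1, 20], [0, 0, 20], [0, 0, 14], [0, 0, 4], [0, 0, 0]], delta_rot=[[0, 0, 0], [0, 0, 0], [0, 0, 0], [0, 0, 0], [0, 0, 0]], jaw=[60, 60, 60, 60, 60])

```text
time: 3.55
tool_pos: [555.7, -78.3, 245.5]
tcp_rot: [179.7, -0.4, 12.3]
ft_force: [-0.0, -0.7, 0.2]
finger_gap: 51.4
```

```bash
python3 -c "
from h import *
go((556,-78.7,242),12.3)
for n in ('scene','top'): snap(n,2)
a=cv2.imread('pics/scene2.png')[200:400,330:520]; b=cv2.imread('pics/top2.png')[220:340,330:480]
cv2.imwrite('pics/c2.png',np.hstack([cv2.resize(a,(400,400)),cv2.resize(b,(400,400))]))"
```

```text
t 3.55 pos [555.7 -78.3 245.5] rpy [179.7  -0.4  12.3] gap 51.4 F [-0.  -0.7  0.2] -> shift [0.2 0.4 3.5] rotvec [ 0.3 -0.4  0. ] j [-13.2   0.2  88.6  -0.1  90.7 -25.5]
```

View pics/c2.png

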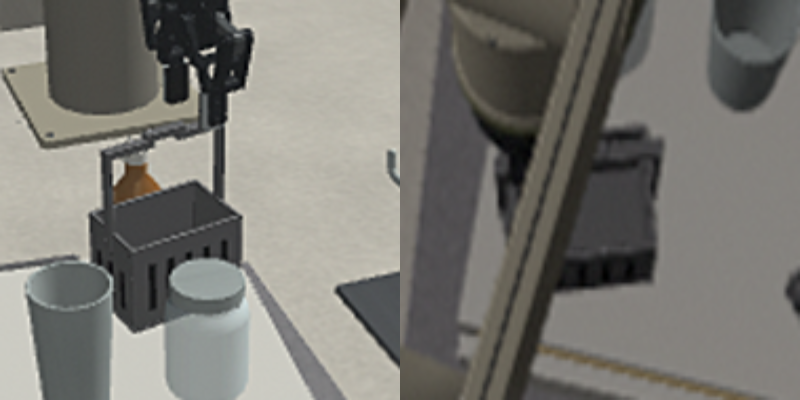

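The fingers straddle the straight part of the bar, between the notch and the right upright. Closing now.

>>> jog_arm(offset=[[0, 0, 3], [0, 0, 0], [0, 0, 0], [0, 0, 0], [0, 0, 0], [0, 0, 0], [0, 0, 0]], delta_rot=[[0.3, -0.4, 0], [0, 0, 0], [0, 0, 0], [0, 0, 0], [0, 0, 0], [0, 0, 0], [0, 0, 0]], jaw=[50, 20, 0, 0, 0, 0, 0], newtons=70)

```text
time: 4.35
tool_pos: [557.8, -78.9, 246.3]
tcp_rot: [179.9, -0.2, 12.3]
ft_force: [-0.1, -0.2, 0.4]
finger_gap: -0.2
```

>>> jog_arm(offset=[[0, 0, -8], [0, 0, -15], [0, 0, -20], [0, 0, -25], [0, 0, -25], [0, 0, -20], [0, 0, -10]], delta_rot=[[0, 0, 0], [0, 0, 0], [0, 0, 0], [0, 0, 0], [0, 0, 0], [0, 0, 0], [0, 0, 0]], jaw=[0, 0, 0, 0, 0, 0, 0])

```text
time: 5.05
tool_pos: [556.3, -78.5, 379.0]
tcp_rot: [179.9, -0.3, 12.3]
ft_force: [0.3, -0.1, -0.5]
finger_gap: 0.3
```

```bash
python3 -c "
from h import *
go((475,312,372),13.5)
snap('scene',3)"
```

```text
t 5.05 pos [556.3 -78.5 379. ] rpy [179.9  -0.3  12.3] gap 0.3 F [ 0.3 -0.1 -0.5] -> shift [   4.  -398.9    6. ] rotvec [ 0.1 -0.3 -1.2] j [-13.3   1.1  74.   -0.  104.6 -25.6]
```

View pics/scene3.png

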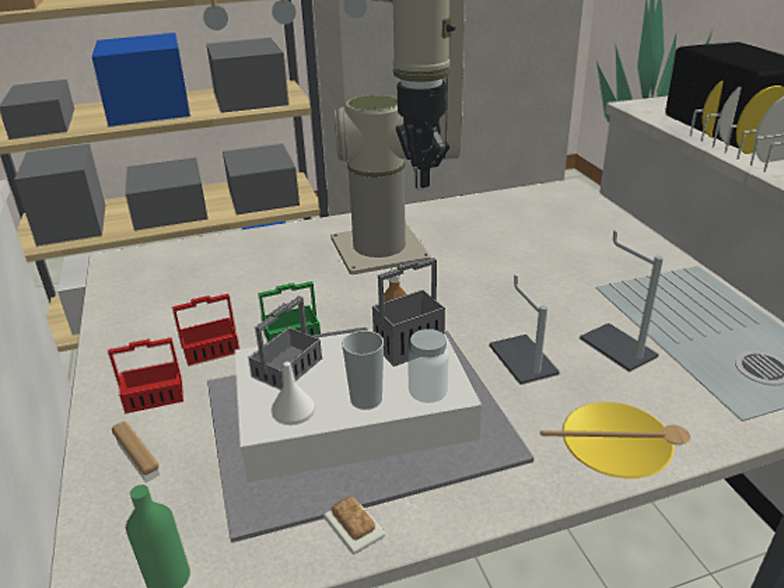

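The grip missed: the gap is 0 and the caddy hasn't moved. I'll check where the cameras put the fingertips compared with the reported TCP.

```bash
python3 -c "
from h import *
for n,i in (('scene',3),('scene',2),('top',2),('scene',1)):
    p,d,W=load(n,i)
    P=box(W,450,680,-200,30,276 if i==2 else 276,420)
    print(n,i,len(P),P.min(0)); 
    for z in range(276 if i!=2 else 234,400,8):
        Q=box(W,500,620,-160,0,z,z+8)
        if len(Q): print(z,len(Q),Q.mean(0)[:2],Q.min(0)[:2],Q.max(0)[:2])
"
python3 - <<'E'
from h import *
a=cv2.imread('pics/scene2.png')[180:300,360:480]; cv2.imwrite('pics/c3.png',cv2.resize(a,(600,600),interpolation=cv2.INTER_CUBIC))
E
```

```text
scene 3 51 [549.9 -89.8 406.3]
scene 2 1415 [ 493.4 -115.   276.8]
234 12 [555.1 -62.5] [ 546.4 -157.3] [575.2 -50.7]
242 15 [559.  -81.6] [ 541.8 -159.9] [580.7 -51.1]
250 14 [563.8 -96.7] [ 546.3 -159.8] [581.1 -50.6]
258 98 [ 568.  -120.2] [ 549.1 -160. ] [578.8 -70.6]
266 68 [ 565.  -111.1] [ 553.9 -158.3] [573.8 -81. ]
274 30 [554.1 -78.8] [524.  -94.5] [590.1 -62. ]
282 53 [558.2 -79.8] [524.9 -95. ] [595.7 -62.1]
290 51 [562.3 -78.2] [526.  -94.7] [596.7 -61.3]
298 57 [562.7 -78.4] [521.8 -95.6] [596.4 -62.6]
306 59 [557.5 -79.2] [522.7 -93.8] [596.5 -61. ]
314 38 [544.6 -84.4] [508.6 -96.7] [603.  -74.4]
322 84 [564.7 -80.7] [ 500.7 -102. ] [614.  -53.4]
330 81 [571.3 -79.5] [ 501.8 -100.8] [617.3 -52.8]
338 79 [577.7 -80.6] [ 504.2 -102.7] [617.8 -53.1]
346 97 [566.9 -83.5] [ 503.2 -102.1] [618.1 -53.8]
354 98 [574. -81.] [ 500.3 -102.4] [619.9 -51.8]
362 93 [572.1 -82.5] [ 500.7 -100.6] [619.3 -52.4]
370 103 [573.5 -82.8] [ 501.4 -102.7] [619.9 -50.7]
378 124 [581.9 -78.5] [ 500.8 -101.6] [619.9 -53. ]
386 48 [585.4 -75.7] [559.4 -86.2] [595.2 -61. ]
394 34 [587.9 -74.9] [ 
[... 382 characters left out ...]
3 -76.5] [518.4 -76.5]
338 9 [522.5 -73.2] [518.9 -76.2] [530.6 -69.1]
346 8 [524.5 -71. ] [520.  -73.4] [527.7 -68.6]
354 3 [526.3 -69.7] [524.6 -71.3] [528.  -68.8]
378 3 [513.1 -79.6] [512.3 -80.5] [513.8 -78. ]
386 5 [515.7 -79.8] [514.2 -82.4] [516.9 -77.9]
394 3 [516.9 -80.2] [516.6 -82.6] [517.4 -78. ]
scene 1 571 [ 506.2 -109.   351.6]
348 21 [568.6 -84.4] [533.4 -98.2] [596.8 -69.9]
356 52 [560.2 -87.9] [ 531.2 -102.6] [602.4 -68. ]
364 64 [569.2 -86.5] [ 530.8 -103.3] [603.1 -70.5]
372 59 [565.7 -88. ] [ 530.8 -102.3] [603.7 -70.9]
380 63 [567.4 -86.5] [ 531.4 -102.1] [602.9 -71.4]
388 47 [558.3 -89.8] [ 527.4 -104.1] [602.8 -71.6]
396 81 [570.3 -87.4] [ 515.2 -106.4] [619.8 -60.5]
```

View pics/c3.png

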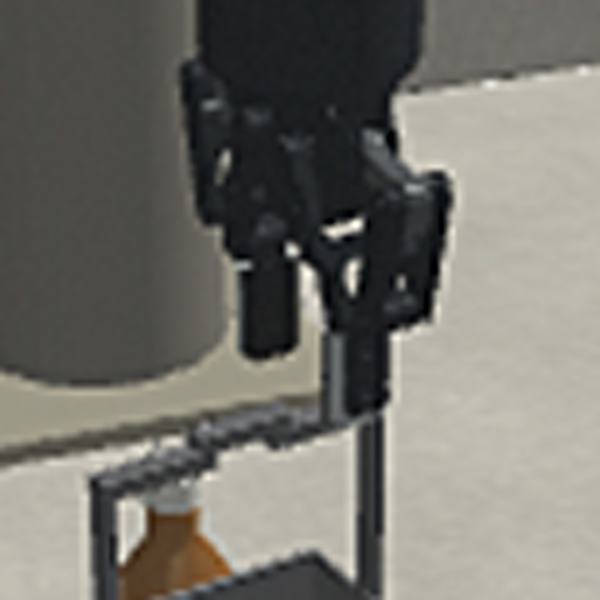

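The camera puts the tips about 27 mm above the reported TCP, while the bar heights match the spec. I'll check this in the start picture and in the closed-finger one.

```bash
python3 -c "
from h import *
p,d,W=load('scene',3)
for z in range(398,450,6):
    Q=box(W,500,620,-160,20,z,z+6)
    if len(Q): print(z,len(Q),Q.mean(0)[:2],Q.min(0)[:2],Q.max(0)[:2])
print('start: TCP 198 565.8 203.7')
for n in('scene','top'):
  p,d,W=load(n,0)
  for z in range(196,300,8):
    Q=box(W,100,300,480,650,z,z+8)
    if len(Q): print(n,z,len(Q),Q.mean(0)[:2],Q.min(0)[:2],Q.max(0)[:2])
"
```

```text
404 13 [561.4 -76.5] [557.3 -88.2] [566.1 -65.5]
410 18 [562.4 -83.4] [549.9 -89.8] [567.2 -68.9]
416 29 [564.2 -80.4] [553.6 -89. ] [571.  -68.9]
422 24 [564.4 -80.2] [552.7 -89.1] [573.2 -68.8]
428 26 [565.1 -80.2] [552.2 -89.1] [571.8 -68.5]
434 27 [564.2 -80.3] [552.6 -89.5] [571.  -68.8]
440 26 [563.8 -81.5] [547.9 -89.5] [571.6 -69.5]
446 16 [559.5 -87.8] [534.2 -92.5] [571.2 -82.1]
start: TCP 198 565.8 203.7
scene 244 14 [200.6 557.3] [181.9 518.7] [227.4 611.3]
scene 252 21 [205.6 574.7] [175.1 513.5] [224.7 619. ]
scene 260 24 [204.2 563.2] [180.6 508.5] [226.6 621.3]
scene 268 29 [202.3 557.8] [177.  508.6] [226.4 619.9]
scene 276 26 [205.7 570.7] [175.6 512.8] [228.2 616.2]
scene 284 27 [207.6 569.6] [175.3 502.1] [232.1 626.1]
scene 292 71 [201.3 555.7] [157.6 491.9] [238.6 633. ]
top 236 1 [186.2 516.8] [186.2 516.8] [186.2 516.8]
top 244 2 [188.6 515.9] [188.6 515.9] [188.7 516. ]
top 252 15 [184.4 514.8] [171.6 510.4] [192.7 521.3]
top 260 6 [190.3 517.9] [186.  514.6] [192.6 520.8]
top 268 3 [190.1 516.4] [188. 514.] [192.1 519. ]
top 276 2 [189.1 513.9] [187.9 513.8] [190.2 514. ]
top 284 11 [185.7 507.6] [163.5 495.8] [192.2 516.8]
top 292 49 [176.7 502.1] [161.1 490. ] [193.6 519.9]
```

The offset is about 27 mm along the tool and consistent, so I'll allow for it: the grip target becomes TCP z = 215.

>>> jog_arm(offset=[[0, 0, 0], [0, 0, 20], [0, 0, 30], [0, 0, 30], [0, 0, 20], [0, 0, 8], [0, 0, 0]], delta_rot=[[0, 0, 0], [0, 0, 0], [0, 0, 0], [0, 0, 0], [0, 0, 0], [0, 0, 0], [0, 0, 0]], jaw=[60, 60, 60, 60, 60, 60, 60])

```text
time: 5.8
tool_pos: [555.8, -78.4, 264.8]
tcp_rot: [179.9, -0.2, 12.3]
ft_force: [-0.5, -0.0, -0.2]
finger_gap: 51.4
```

```bash
python3 -c "
from h import *
go((556,-78.7,215),12.3)"
```

```text
t 5.8 pos [555.8 -78.4 264.8] rpy [179.9  -0.2  12.3] gap 51.4 F [-0.5 -0.  -0.2] -> shift [ 0.   0.3 49.9] rotvec [ 0.1 -0.2  0. ] j [-13.3   0.3  86.6  -0.   93.  -25.6]
```

>>> jog_arm(offset=[[0, 0, 10], [0, 0, 15], [0, 0, 15], [0, 0, 8], [0, 0, 2], [0, 0, 0]], delta_rot=[[0, 0, 0], [0, 0, 0], [0, 0, 0], [0, 0, 0], [0, 0, 0], [0, 0, 0]], jaw=[60, 60, 60, 60, 60, 60])

```text
time: 6.4
tool_pos: [556.9, -78.7, 212.6]
tcp_rot: [179.8, -0.3, 12.3]
ft_force: [0.4, 0.4, 1.0]
finger_gap: 51.3
```

```bash
python3 -c "
from h import *
go((556,-78.7,215),12.3)
snap('scene',4)
a=cv2.imread('pics/scene4.png')[180:300,360:480]; cv2.imwrite('pics/c4.png',cv2.resize(a,(600,600),interpolation=cv2.INTER_CUBIC))"
```

```text
t 6.4 pos [556.9 -78.7 212.6] rpy [179.8  -0.3  12.3] gap 51.3 F [0.4 0.4 1. ] -> shift [-0.9 -0.2 -2.4] rotvec [ 0.2 -0.3  0. ] j [-13.3   1.1  91.1  -0.   87.4 -25.6]
```

View pics/c4.png

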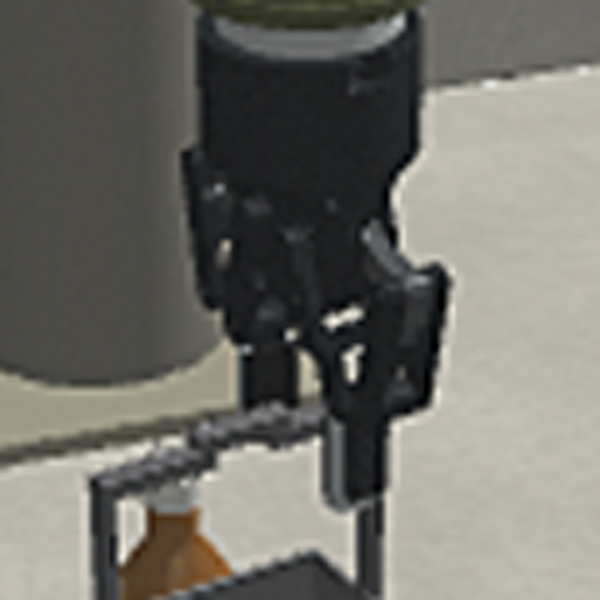

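The bar is now between the pads: one finger is in front of it, the other behind. Closing and lifting.

>>> jog_arm(offset=[[0, 0, 0], [0, 0, 0], [0, 0, 0], [0, 0, 0], [0, 0, 0], [0, 0, 0]], delta_rot=[[0, 0, 0], [0, 0, 0], [0, 0, 0], [0, 0, 0], [0, 0, 0], [0, 0, 0]], jaw=[40, 20, 0, 0, 0, 0], newtons=80)

```text
time: 7.05
tool_pos: [558.1, -78.9, 215.1]
tcp_rot: [179.8, -0.5, 12.3]
ft_force: [0.9, 0.1, -0.8]
finger_gap: 8.2
```

>>> jog_arm(offset=[[0, 0, -8], [0, 0, -15], [0, 0, -20], [0, 0, -25], [0, 0, -25], [0, 0, -20], [0, 0, -8]], delta_rot=[[0, 0, 0], [0, 0, 0], [0, 0, 0], [0, 0, 0], [0, 0, 0], [0, 0, 0], [0, 0, 0]], jaw=[0, 0, 0, 0, 0, 0, 0])

```text
time: 7.75
tool_pos: [556.0, -78.4, 345.3]
tcp_rot: [179.8, -0.5, 12.3]
ft_force: [0.2, 0.7, -0.6]
finger_gap: 8.2
```

```bash
python3 -c "
from h import *
go((469,342,342),13.5)
snap('scene',5)"
```

```text
t 7.75 pos [556.  -78.4 345.3] rpy [179.8  -0.5  12.3] gap 8.2 F [ 0.2  0.7 -0.6] -> shift [   4.8 -429.3    1.6] rotvec [ 0.2 -0.5 -1.2] j [-13.3   0.1  78.4  -0.  100.9 -25.6]
```

View pics/scene5.png

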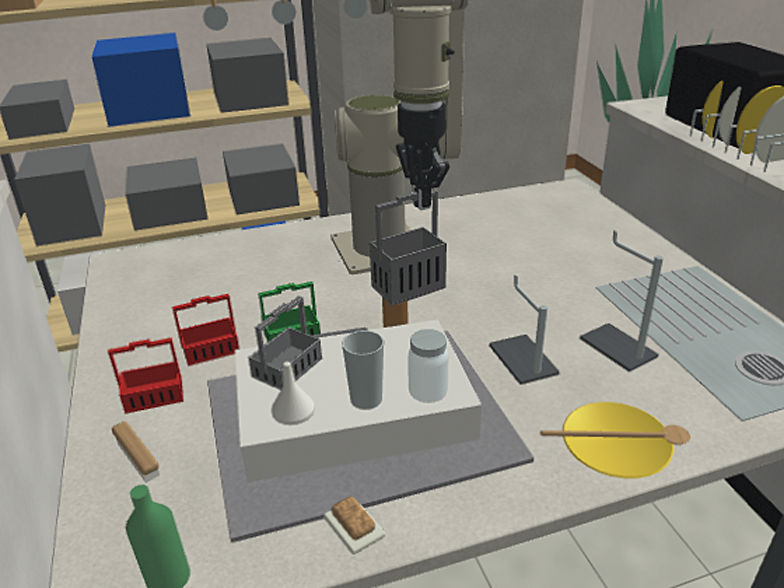

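>>> jog_arm(offset=[[0, -15, 0], [0, -30, 0], [0, -40, 0], [0, -40, 0], [0, -40, 0], [0, -40, 0], [0, -40, 0], [0, -40, 0], [0, -40, 0], [0, -35, 0], [0, -25, 0], [0, -15, 0], [0, -5, 0], [0, 0, 0]], delta_rot=[[0.2, -0.5, -1.2], [0, 0, 0], [0, 0, 0], [0, 0, 0], [0, 0, 0], [0, 0, 0], [0, 0, 0], [0, 0, 0], [0, 0, 0], [0, 0, 0], [0, 0, 0], [0, 0, 0], [0, 0, 0], [0, 0, 0]], jaw=[0, 0, 0, 0, 0, 0, 0, 0, 0, 0, 0, 0, 0, 0])

```text
time: 9.2
tool_pos: [442.3, 337.1, 328.8]
tcp_rot: [-180.0, 1.7, 14.4]
ft_force: [-0.3, 0.9, -1.3]
finger_gap: 7.8
```

```bash
python3 -c "
from h import *
go((468,341,342),13.5)
for n in('scene','top'):
    p,d,W=snap(n,6)
    for z in ((370,392),(392.5,400),(395,420)):
        P=box(W,420,560,190,380,*z)
        if len(P)>5: c,a,s0,s1,wd,k=line(P); print(n,z,c,a,s0,s1,wd,k,np.median(P[:,2]))
"
```

```text
t 9.2 pos [442.3 337.1 328.8] rpy [-180.     1.7   14.4] gap 7.8 F [-0.3  0.9 -1.3] -> shift [ 25.5   2.6 -14. ] rotvec [-0.   1.7  0.9] j [ 31.7   1.4  78.9   0.5 101.4  17.3]
scene (370, 392) [456.5 310.5] 98.94738543546099 -61.62013939908516 60.87796226409697 28.97997950093687 196 378.904589370277
scene (392.5, 400) [448.8 332.9] 17.725353173874552 -18.8826295473494 18.995848590848983 11.473754272497713 29 395.7432162036669
scene (395, 420) [455.4 335.2] 19.285629205884007 -37.356683463310596 37.319769911849434 22.297314784310753 179 408.1475672531301
top (370, 392) [451.8 296.5] 105.77885856488999 -46.22678801027321 37.38433447314438 18.32419617559266 223 379.72317831115066
top (392.5, 400) [447.2 326.4] -164.88898354143177 -25.533237178334097 19.960820022437193 5.917472747106269 15 396.53284534930543
top (395, 420) [451.2 327.5] -167.44911289900566 -39.364671330312376 32.11705697669545 8.318112901022845 89 406.2273767261188
```

View pics/scene6.png

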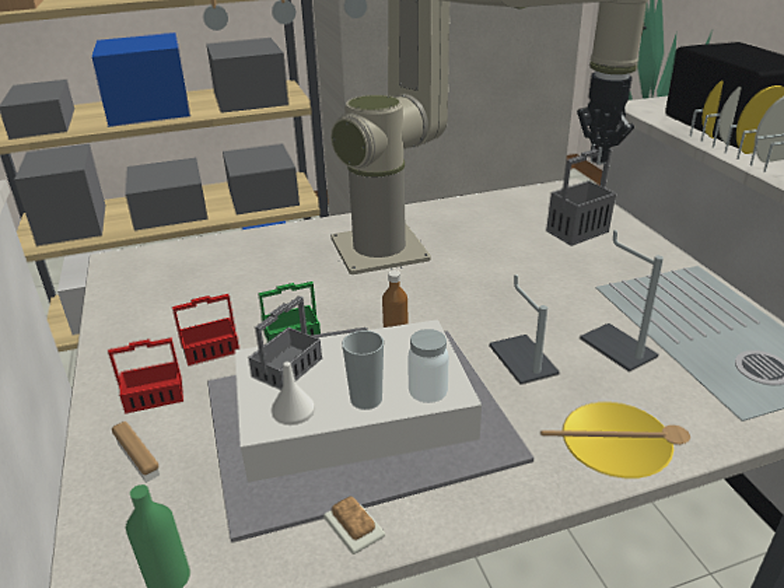

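View pics/top6.png

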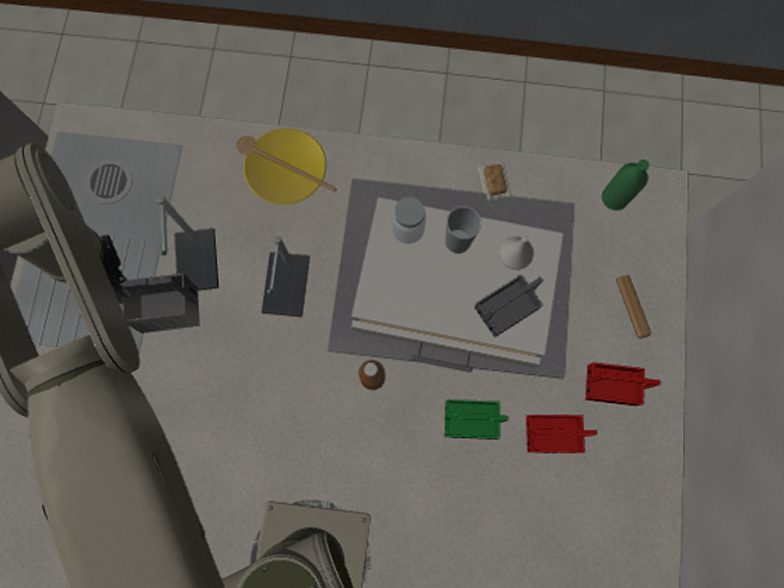

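The deep caddy hangs level in the gripper, with its handle at (585,165) in the scene view. The stands and bystanders are untouched. Next I align it and lower it to insertion height.

>>> jog_arm(offset=[[10, 0, 0], [12, 5, 10], [5, 0, 20], [0, 0, 25], [0, 0, 22], [0, 0, 12], [0, 0, 5], [0, 0, 0]], delta_rot=[[0, 1.7, 0.9], [0, 0, 0], [0, 0, 0], [0, 0, 0], [0, 0, 0], [0, 0, 0], [0, 0, 0], [0, 0, 0]], jaw=[0, 0, 0, 0, 0, 0, 0, 0])

```text
time: 10.1
tool_pos: [479.8, 330.8, 229.7]
tcp_rot: [179.9, -0.4, 12.8]
ft_force: [-0.3, 1.4, -1.7]
finger_gap: 8.1
```

```bash
python3 -c "
from h import *
go((471,343.5,233),13.5)
for n in('scene','top'):
    p,d,W=snap(n,7)
    for z in ((274,283),(283.5,296)):
        P=box(W,430,530,230,312,*z)
        if len(P)>5: c,a,s0,s1,wd,k=line(P); print(n,z,c,a,s0,s1,wd,k,np.median(P[:,2]))
a=cv2.imread('pics/scene7.png')[130:390,500:720]; cv2.imwrite('pics/c7.png',cv2.resize(a,None,fx=2.3,fy=2.3,interpolation=cv2.INTER_CUBIC))
"
```

```text
t 10.1 pos [479.8 330.8 229.7] rpy [179.9  -0.4  12.8] gap 8.1 F [-0.3  1.4 -1.7] -> shift [ -5.8 -14.3  -3.4] rotvec [ 0.1 -0.4 -0.7] j [29.7  3.9 86.5 -0.2 89.2 16.9]
scene (274, 283) [495.3 270.1] -78.47289650599822 -40.50780538635464 26.811960399391403 8.975217013318868 64 279.62934548581904
scene (283.5, 296) [488.4 296.6] -72.83372346317144 -17.32138088747916 13.998536897244803 5.746413580341052 24 286.7808343107738
top (274, 283) [491.8 269.7] -75.53134038376733 -43.90737391082247 25.71558487520032 6.888461232263647 79 278.7824329444447
top (283.5, 296) [485.9 295. ] -77.99388327670823 -16.251192607293593 45.171211818885034 5.803963359372845 43 285.9456094394675
```

View pics/c7.png

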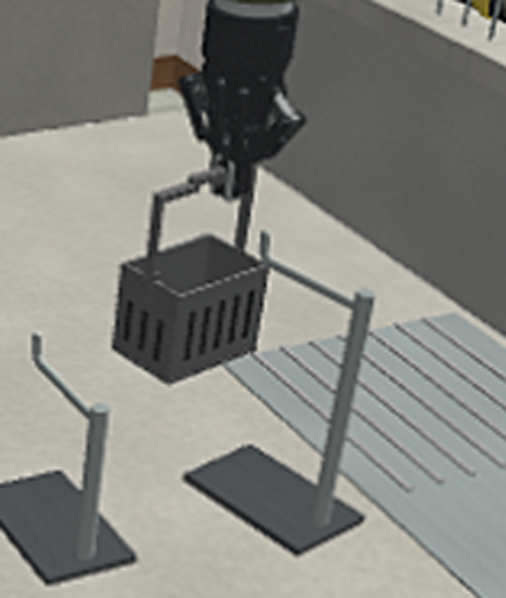

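View pics/top7.png

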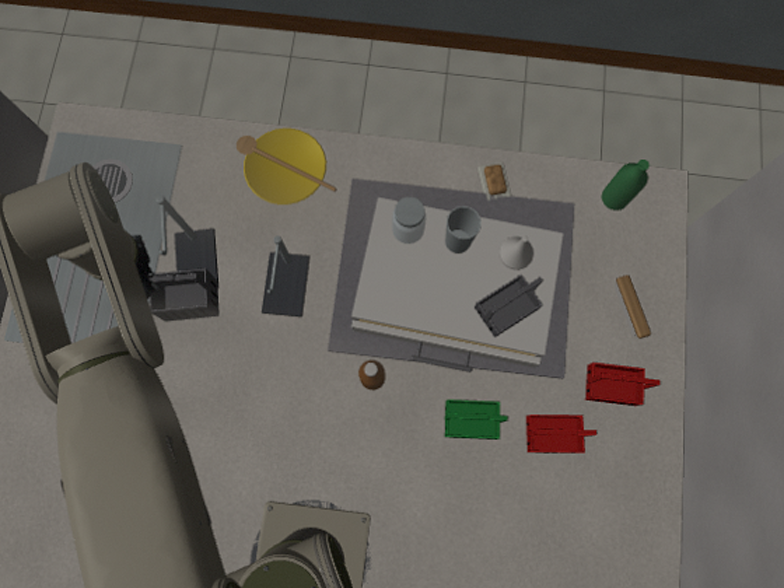

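Measured bar height (279/286) and centre (488,301) match the grip model, and there's about 20 mm clearance above and below the tip. I'll align sideways first, then insert.

>>> jog_arm(offset=[[0, -7, -2], [0, -7, -1], [0, 0, 0]], delta_rot=[[0.1, -0.4, -0.7], [0, 0, 0], [0, 0, 0]], jaw=[0, 0, 0])

```text
time: 10.5
tool_pos: [478.2, 347.2, 238.1]
tcp_rot: [-179.8, -0.4, 13.6]
ft_force: [-0.1, 0.3, -1.1]
finger_gap: 8.1
```

```bash
python3 -c "
from h import *
go((575,368.5,233),13.5)"
```

```text
t 10.5 pos [478.2 347.2 238.1] rpy [-179.8   -0.4   13.6] gap 8.1 F [-0.1  0.3 -1.1] -> shift [99.1  2.   5.8] rotvec [-0.2 -0.4  0.1] j [31.   4.9 84.5  0.  90.1 17.4]
```

>>> jog_arm(offset=[[10, 1, 2], [20, 1, 2], [20, 0, 1], [20, 0, 0], [15, 0, 0], [8, 0, 0], [0, 0, 0], [0, 0, 0]], delta_rot=[[0, 0, 0], [0, 0, 0], [0, 0, 0], [0, 0, 0], [0, 0, 0], [0, 0, 0], [0, 0, 0], [0, 0, 0]], jaw=[0, 0, 0, 0, 0, 0, 0, 0])

```text
time: 11.3
tool_pos: [575.6, 369.6, 234.1]
tcp_rot: [-179.8, -0.6, 13.7]
ft_force: [0.4, 0.0, -1.3]
finger_gap: 8.3
```

```bash
python3 -c "
from h import *
go((575,368.5,233),13.5)
for n in('scene','top'):
    p,d,W=snap(n,8)
    for z in ((274,283),(283.5,296),(224,236)):
        P=box(W,500,645 if z[0]==224 else 630,240,345,*z)
        if len(P)>5: c,a,s0,s1,wd,k=line(P); print(n,z,c,a,s0,s1,wd,k,np.median(P[:,2]))
a=cv2.imread('pics/scene8.png')[130:390,500:720]; b=cv2.imread('pics/top8.png')[150:350,100:300];cv2.imwrite('pics/c8.png',np.hstack([cv2.resize(a,(400,473),interpolation=cv2.INTER_CUBIC),cv2.resize(b,(400,473))]))
"
```

```text
t 11.3 pos [575.6 369.6 234.1] rpy [-179.8   -0.6   13.7] gap 8.3 F [ 0.4  0.  -1.3] -> shift [-0.8  0.9  1.1] rotvec [-0.2 -0.6  0.2] j [28.4 19.4 68.5  0.  91.5 14.7]
scene (274, 283) [594.8 301. ] -80.09492391110703 -29.408093518069446 20.238128721478816 8.133546170581958 32 279.37475087594714
scene (283.5, 296) [589.2 318.7] 103.38285642578695 -33.35608573065198 27.970537235306267 7.007901221483531 62 286.11675727099816
scene (224, 236) [583.6 327.6] 122.62362990686293 -45.69339532792706 27.401415778287546 47.5319911195385 76 229.27501447971403
top (274, 283) [586.6 303.5] -72.66902146712157 -40.69997022821472 20.19803365289912 6.741920019426081 60 280.9741752496412
top (283.5, 296) [581.1 326.1] -75.58063301642555 -19.81188320993819 42.74620956698612 6.868526488740655 54 287.759184161003
top (224, 236) [575.6 330.4] -60.15834684500694 -15.93055166560357 49.59176729844644 39.777593972314165 56 228.5324728858508
```

View pics/c8.png

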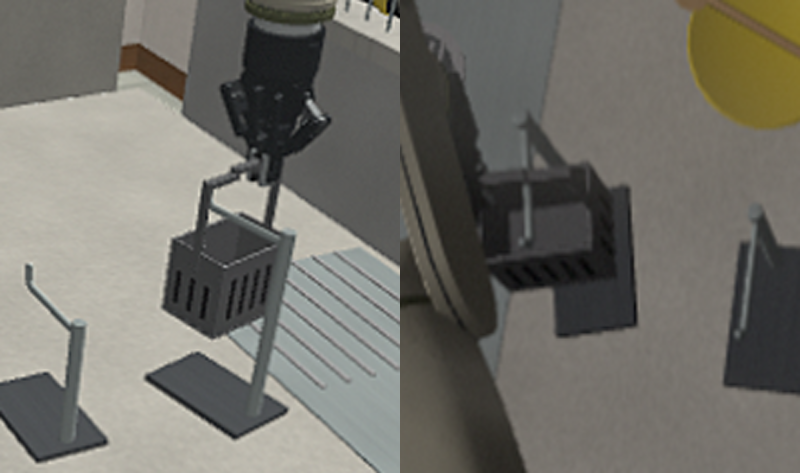

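The rod runs through the arch under the notch: bar centre at about (584,339), rod line at y≈339.8. Lowering onto it.

>>> jog_arm(offset=[[0, 0, 8], [0, 0, 14], [0, 0, 14], [0, 0, 8], [0, 0, 3], [0, 0, 0], [0, 0, 0]], delta_rot=[[-0.2, -0.6, 0], [0, 0, 0], [0, 0, 0], [0, 0, 0], [0, 0, 0], [0, 0, 0], [0, 0, 0]], jaw=[0, 0, 0, 0, 0, 0, 0])

```text
time: 12.1
tool_pos: [572.8, 369.3, 181.7]
tcp_rot: [179.9, 0.2, 13.8]
ft_force: [-0.3, -0.7, -1.4]
finger_gap: 8.1
```

```bash
python3 -c "
from h import *
go((575,368.5,182),13.5)"
```

```text
t 12.1 pos [572.8 369.3 181.7] rpy [179.9   0.2  13.8] gap 8.1 F [-0.3 -0.7 -1.4] -> shift [ 1.9  1.3 -0.3] rotvec [0.1 0.2 0.3] j [28.5 20.9 72.1 -0.  87.3 14.7]
```

>>> jog_arm(offset=[[0, 0, 2], [0, 0, 1], [0, 0, 0]], delta_rot=[[0, 0, 0], [0, 0, 0], [0, 0, 0]], jaw=[0, 0, 0])

```text
time: 12.4
tool_pos: [573.8, 369.7, 182.1]
tcp_rot: [180.0, -0.0, 13.8]
ft_force: [0.1, -0.5, -1.1]
finger_gap: 8.3
```

```bash
python3 -c "
from h import *
go((575,368.5,182),13.5)
for n in('scene','top'):
    p,d,W=snap(n,9)
    for z in ((222,230.5),(234,246)):
        P=box(W,560,625,270,345,*z)
        if len(P)>5: c,a,s0,s1,wd,k=line(P); print(n,z,c,a,s0,s1,wd,k,np.median(P[:,2]))
a=cv2.imread('pics/scene9.png')[180:360,540:690]; b=cv2.imread('pics/top9.png')[150:350,100:300];cv2.imwrite('pics/c9.png',np.hstack([cv2.resize(a,(400,473),interpolation=cv2.INTER_CUBIC),cv2.resize(b,(400,473))]))
"
```

```text
t 12.4 pos [573.8 369.7 182.1] rpy [180.   -0.   13.8] gap 8.3 F [ 0.1 -0.5 -1.1] -> shift [0.8 1.5 0.1] rotvec [ 0.  -0.   0.3] j [28.5 20.8 72.1 -0.  87.1 14.7]
scene (222, 230.5) [593.9 319.6] -92.32101228397607 -26.03380006050593 35.42678404701778 31.223366899981343 56 227.9922126325644
scene (234, 246) [586.7 325.8] 105.19046298854595 -40.9383098988406 19.337506721860684 7.909186491278566 35 237.06009016739395
top (222, 230.5) [584.3 320.8] -82.89503791237381 -22.519632589683592 37.0639898432343 22.462903569894227 56 227.58938053545427
top (234, 246) [578.4 330.1] -74.12094898620032 -15.071979353563096 27.495214822269926 14.00185842468591 35 236.38894973532655
```

View pics/c9.png

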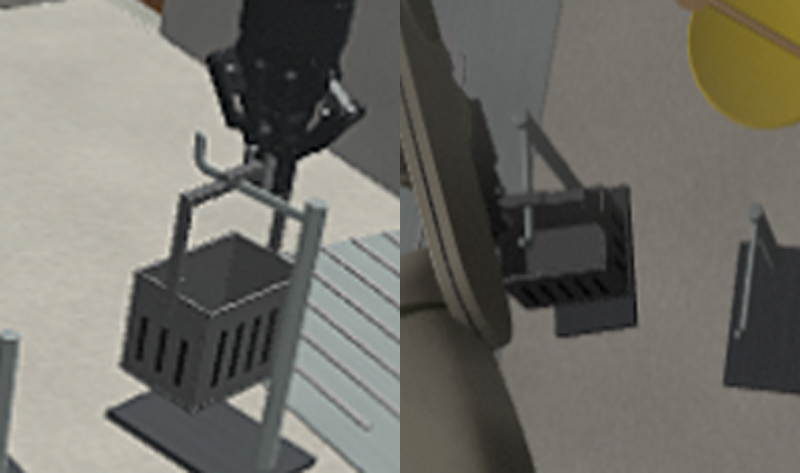

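The notch top measures 237 (238 when seated), so it's about at the seat. I'll press down slightly to confirm contact.

>>> jog_arm(offset=[[0, 0, 4], [0, 0, 3], [0, 0, 0]], delta_rot=[[0, 0, 0], [0, 0, 0], [0, 0, 0]], jaw=[0, 0, 0])

```text
time: 12.8
tool_pos: [575.0, 370.3, 181.7]
tcp_rot: [-180.0, -0.4, 13.8]
ft_force: [-0.1, 0.1, -1.6]
finger_gap: 8.3
```

>>> jog_arm(offset=[[0, 0, 5], [0, 0, 5]], delta_rot=[[0, 0, 0], [0, 0, 0]], jaw=[0, 0])

```text
time: 13.0
tool_pos: [576.9, 371.1, 178.7]
tcp_rot: [-179.9, -0.8, 13.8]
ft_force: [-8.9, -4.2, 19.5]
finger_gap: 8.5
```

```bash
python3 -c "
from h import *
go((575,368.5,182),13.5)
for n in('scene','top'):
    p,d,W=snap(n,10)
    for z in ((234,246),):
        P=box(W,560,625,300,345,*z)
        c,a,s0,s1,wd,k=line(P); print(n,z,c,a,s0,s1,wd,k,np.median(P[:,2]))
go((575,368.5,182),13.5)
"
```

```text
t 13.0 pos [576.9 371.1 178.7] rpy [-179.9   -0.8   13.8] gap 8.5 F [-8.9 -4.2 19.5] -> shift [-2.4  2.  -3.4] rotvec [-0.1 -0.8  0.3] j [28.5 20.6 72.7 -0.1 85.9 14.8]
scene (234, 246) [587.6 327.5] -77.17191191551231 -18.24751870423944 25.703731948936593 6.708395381828646 28 237.35605654708718
top (234, 246) [582.9 329.8] 94.10053452223319 -29.71736103451718 15.022510512991316 24.673249752938812 33 236.18324295017874
t 13.1 pos [577.6 371.3 178.7] rpy [-179.9   -0.9   13.8] gap 7.9 F [-4.7 -2.5 16.8] -> shift [-3.1  2.1 -3.4] rotvec [-0.1 -0.9  0.3] j [28.5 20.6 72.7 -0.1 85.8 14.8]
```

Contact is clear at 17–20 N. I'll ease off, open part way, and rise.

>>> jog_arm(offset=[[-2, 0, -3], [0, 0, 0], [0, 0, 0], [0, 0, 0], [0, 0, 0]], delta_rot=[[0, -0.8, 0.2], [0, 0, 0], [0, 0, 0], [0, 0, 0], [0, 0, 0]], jaw=[0, 10, 20, 35, 35])

```text
time: 13.6
tool_pos: [576.1, 371.0, 180.9]
tcp_rot: [-179.9, -0.1, 13.6]
ft_force: [0.2, -0.3, -0.4]
finger_gap: 29.7
```

```bash
python3 -c "
from h import *
go((575,368.5,182),13.5)
for n in('scene','top'):
    p,d,W=snap(n,11)
    for z in ((234,246),):
        P=box(W,560,625,300,345,*z)
        c,a,s0,s1,wd,k=line(P); print(n,z,c,a,s0,s1,wd,k,np.median(P[:,2]))
a=cv2.imread('pics/scene11.png')[180:360,540:690]; b=cv2.imread('pics/top11.png')[150:350,100:300];cv2.imwrite('pics/c11.png',np.hstack([cv2.resize(a,(400,473),interpolation=cv2.INTER_CUBIC),cv2.resize(b,(400,473))]))
"
```

```text
t 13.6 pos [576.1 371.  180.9] rpy [-179.9   -0.1   13.6] gap 29.7 F [ 0.2 -0.3 -0.4] -> shift [-1.6  2.2 -1.1] rotvec [-0.1 -0.1  0.1] j [28.4 21.1 71.9  0.1 86.9 14.9]
scene (234, 246) [588.5 329.3] -72.93155179440309 -16.421323330410534 30.8491302856891 8.341917413809409 29 236.35761408561308
top (234, 246) [581.2 332.5] -69.00639195787348 -12.810555576611533 26.934704106152484 5.550971724227673 33 236.42397418111747
```

View pics/c11.png

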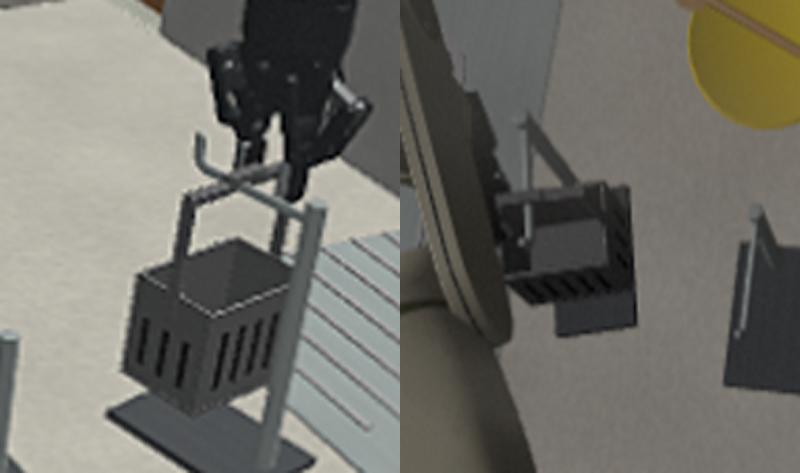

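The caddy hangs on the rod with the fingers clear of the bar. Rising straight up.

>>> jog_arm(offset=[[0, 0, -5], [0, 0, -10], [0, 0, -15], [0, 0, -25], [0, 0, -30], [0, 0, -35], [0, 0, -25], [0, 0, -10], [0, 0, 0]], delta_rot=[[0, 0, 0], [0, 0, 0], [0, 0, 0], [0, 0, 0], [0, 0, 0], [0, 0, 0], [0, 0, 0], [0, 0, 0], [0, 0, 0]], jaw=[35, 35, 35, 35, 35, 35, 60, 60, 60])

```text
time: 14.6
tool_pos: [575.6, 370.5, 350.6]
tcp_rot: [-179.8, -0.4, 13.6]
ft_force: [0.1, -0.3, 0.6]
finger_gap: 51.0
```

```bash
python3 -c "
from h import *
go((529,-313.5,300),39)
p,d,W=snap('scene',12)
P=box(W,560,625,300,378,234,246); print(line(P),np.median(P[:,2]))
P=box(W,540,650,270,400,143,155); print(cv2.minAreaRect(P[:,:2].astype(np.float32)),np.median(P[:,2]))
a=cv2.imread('pics/scene12.png')[180:360,540:690];cv2.imwrite('pics/c12.png',cv2.resize(a,(400,473),interpolation=cv2.INTER_CUBIC))
"
```

```text
t 14.6 pos [575.6 370.5 350.6] rpy [-179.8   -0.4   13.6] gap 51.0 F [ 0.1 -0.3  0.6] -> shift [-206.1  654.1   46.7] rotvec [ -0.1  -0.5 -25.4] j [ 28.4  20.3  55.3   0.1 103.9  14.9]
(array([585.7, 339.8]), np.float64(102.16619061756309), np.float64(-34.146409141351484), np.float64(31.340062198892912), np.float64(7.745963396065756), 46) 237.88648535952717
((597.0359497070312, 340.9527282714844), (103.34095764160156, 119.79441833496094), 10.093111991882324) 147.61577357978274
```

View pics/c12.png

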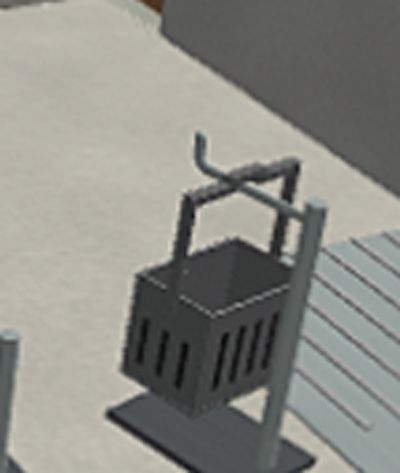

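The deep caddy hangs free and level on the tall hook, with its notch at about (586,340,230). Now the shallow one.

>>> jog_arm(offset=[[0, 0, 0], [0, 0, 0], [0, 0, 0], [-15, 16, 0], [-28, 30, 0], [-33, 36, 0], [-33, 36, 0], [-33, 36, 0], [-33, 36, 0], [-33, 36, 0], [-33, 36, 0], [-33, 36, 0], [-33, 36, 0], [-33, 36, 0], [-33, 36, 0], [-33, 36, 0], [-28, 30, 0], [-15, 16, 0], [0, 0, 0]], delta_rot=[[0, 0, -8.5], [0, 0, -8.5], [0, 0, -8.5], [0, 0, 0], [0, 0, 0], [0, 0, 0], [0, 0, 0], [0, 0, 0], [0, 0, 0], [0, 0, 0], [0, 0, 0], [0, 0, 0], [0, 0, 0], [0, 0, 0], [0, 0, 0], [0, 0, 0], [0, 0, 0], [0, 0, 0], [0, 0, 0]], jaw=[60, 60, 60, 60, 60, 60, 60, 60, 60, 60, 60, 60, 60, 60, 60, 60, 60, 60, 60])

```text
time: 16.55
tool_pos: [528.7, -309.7, 306.0]
tcp_rot: [-177.9, 1.9, 40.2]
ft_force: [-0.0, -0.1, -0.0]
finger_gap: 51.3
```

```bash
python3 -c "
from h import *
go((529.7,-313.5,260),38.9)"
```

```text
t 16.55 pos [ 528.7 -309.7  306. ] rpy [-177.9    1.9   40.2] gap 51.3 F [-0.  -0.1 -0. ] -> shift [-0.1  5.2 45.8] rotvec [-2.1  2.   1.3] j [-34.3  11.3  70.6  -1.3 100.6 -74.7]
```

>>> jog_arm(offset=[[0, 3, 0], [0, 2, 15], [0, 0, 20], [0, 0, 10], [0, 0, 0]], delta_rot=[[-2.1, 2, 1.3], [0, 0, 0], [0, 0, 0], [0, 0, 0], [0, 0, 0]], jaw=[60, 60, 60, 60, 60])

```text
time: 17.05
tool_pos: [529.5, -309.3, 249.8]
tcp_rot: [-179.3, 0.1, 39.0]
ft_force: [0.5, -0.9, -0.6]
finger_gap: 51.1
```

```bash
python3 -c "
from h import *
go((529.7,-313.5,165),38.9)
p,d,W=snap('scene',13)
for z in range(276,310,6):
    Q=box(W,450,620,-400,-230,z,z+6)
    if len(Q): print(z,len(Q),Q.mean(0)[:2],Q.min(0)[:2],Q.max(0)[:2])
"
```

```text
t 17.05 pos [ 529.5 -309.3  249.8] rpy [-179.3    0.1   39. ] gap 51.1 F [ 0.5 -0.9 -0.6] -> shift [-2.3  4.4 84.7] rotvec [-0.7  0.1  0. ] j [-35.1   9.5  78.4   0.1  92.8 -74.1]
276 6 [ 531.1 -306.7] [ 506.5 -330.2] [ 556.3 -284.1]
282 33 [ 525.3 -316.9] [ 497.  -338.1] [ 564.1 -281.4]
288 43 [ 537.  -307.6] [ 501.1 -339.1] [ 564.7 -278.7]
294 38 [ 532.  -311.6] [ 500.8 -339. ] [ 564.9 -281. ]
300 39 [ 534.  -311.2] [ 501.4 -338.7] [ 565.  -280.9]
306 45 [ 537.4 -307. ] [ 500.8 -339.7] [ 564.7 -279.5]
```

View pics/scene13.png

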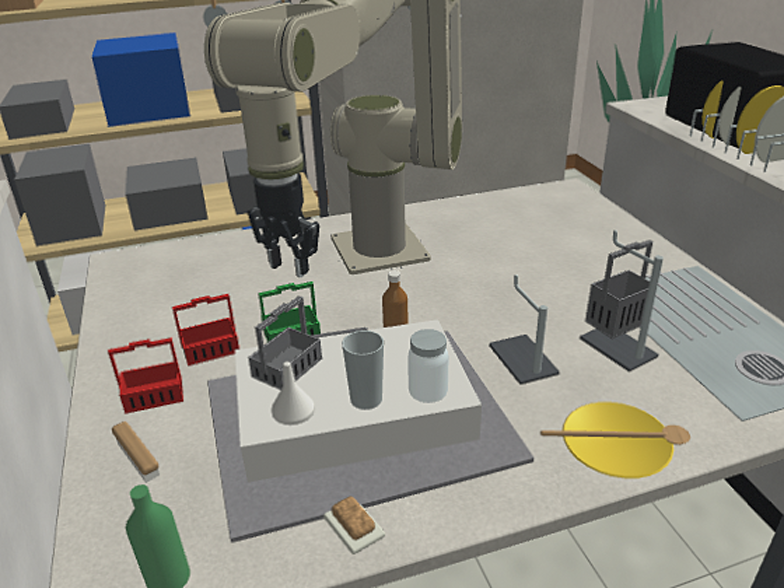

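The deep caddy is still hanging at (620,290). The gripper at (290,250) is above the shallow handle, and the tip offset is unchanged. Descending.

>>> jog_arm(offset=[[-2, 4, 10], [0, 0, 18], [0, 0, 20], [0, 0, 16], [0, 0, 8], [0, 0, 2], [0, 0, 0]], delta_rot=[[-0.7, 0.1, 0], [0, 0, 0], [0, 0, 0], [0, 0, 0], [0, 0, 0], [0, 0, 0], [0, 0, 0]], jaw=[60, 60, 60, 60, 60, 60, 60])

```text
time: 17.8
tool_pos: [533.9, -312.6, 178.3]
tcp_rot: [179.7, -0.0, 39.2]
ft_force: [-0.4, 0.4, 0.6]
finger_gap: 51.3
```

```bash
python3 -c "
from h import *
go((529.7,-313.5,165),38.9)
snap('scene',14)
a=cv2.imread('pics/scene14.png')[220:400,220:370];cv2.imwrite('pics/c14.png',cv2.resize(a,(500,600),interpolation=cv2.INTER_CUBIC))"
```

```text
t 17.8 pos [ 533.9 -312.6  178.3] rpy [179.7  -0.   39.2] gap 51.3 F [-0.4  0.4  0.6] -> shift [-3.8 -2.  13.3] rotvec [ 0.3 -0.   0.3] j [-35.1  10.8  84.4  -0.1  84.5 -74.3]
```

View pics/c14.png

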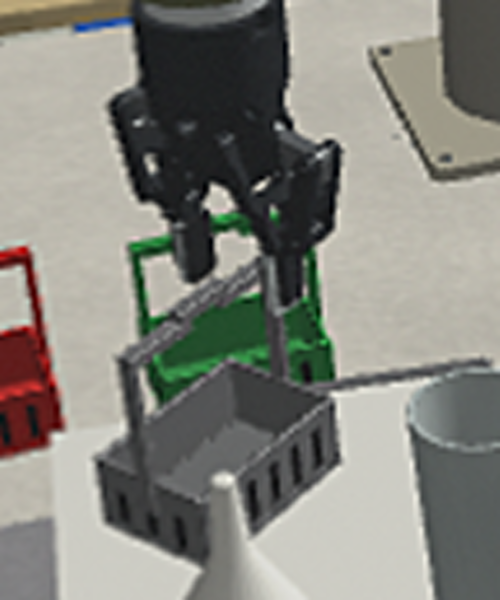

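The fingers straddle the bar but need to go 13 mm lower.

>>> jog_arm(offset=[[-4, -2, 6], [0, 0, 6], [0, 0, 2], [0, 0, 0], [0, 0, 0]], delta_rot=[[0, 0, 0.3], [0, 0, 0], [0, 0, 0], [0, 0, 0], [0, 0, 0]], jaw=[60, 60, 60, 60, 60])

```text
time: 18.35
tool_pos: [530.3, -314.8, 166.0]
tcp_rot: [179.5, -0.1, 38.9]
ft_force: [0.7, -1.2, -0.1]
finger_gap: 51.3
```

```bash
python3 -c "
from h import *
go((529.7,-313.5,165),38.9)"
```

```text
t 18.35 pos [ 530.3 -314.8  166. ] rpy [179.5  -0.1  38.9] gap 51.3 F [ 0.7 -1.2 -0.1] -> shift [ 0.4 -1.4  1. ] rotvec [ 0.5 -0.1 -0. ] j [-35.4  10.6  85.9  -0.1  83.  -74.3]
```

>>> jog_arm(offset=[[0, -1, 0], [0, 0, 0], [0, 0, 0], [0, 0, 0], [0, 0, 0], [0, 0, 0]], delta_rot=[[0.5, 0, 0], [0, 0, 0], [0, 0, 0], [0, 0, 0], [0, 0, 0], [0, 0, 0]], jaw=[40, 20, 0, 0, 0, 0], newtons=80)

```text
time: 18.95
tool_pos: [530.1, -314.0, 166.7]
tcp_rot: [180.0, -0.1, 38.9]
ft_force: [-0.5, 0.1, -0.0]
finger_gap: 8.2
```

```bash
python3 -c "
from h import *
go((529.7,-313.5,165),38.9)"
```

```text
t 18.95 pos [ 530.1 -314.   166.7] rpy [180.   -0.1  38.9] gap 8.2 F [-0.5  0.1 -0. ] -> shift [ 0.  -0.6  1.7] rotvec [ 0.  -0.1  0. ] j [-35.5  11.   85.4   0.1  83.6 -74.4]
```

>>> jog_arm(offset=[[0, 0, -8], [0, 0, -15], [0, 0, -20], [0, 0, -25], [0, 0, -28], [0, 0, -28], [0, 0, -20], [0, 0, -8]], delta_rot=[[0, 0, 0], [0, 0, 0], [0, 0, 0], [0, 0, 0], [0, 0, 0], [0, 0, 0], [0, 0, 0], [0, 0, 0]], jaw=[0, 0, 0, 0, 0, 0, 0, 0])

```text
time: 19.75
tool_pos: [528.5, -313.5, 330.0]
tcp_rot: [180.0, -0.1, 38.9]
ft_force: [-0.2, -1.1, -0.9]
finger_gap: 8.2
```

```bash
python3 -c "
from h import *
go((442,162,300),1.5)
p,d,W=snap('scene',15)
P=box(W,480,640,-420,-240,350,375); print(len(P), P[:,2].min() if len(P) else '')
"
```

```text
t 19.75 pos [ 528.5 -313.5  330. ] rpy [180.   -0.1  38.9] gap 8.2 F [-0.2 -1.1 -0.9] -> shift [ 231.2 -424.4   30.2] rotvec [-0.  -0.1 37.4] j [-35.5   8.8  70.9   0.1 100.3 -74.4]
176 350.07051483296624
```

View pics/scene15.png

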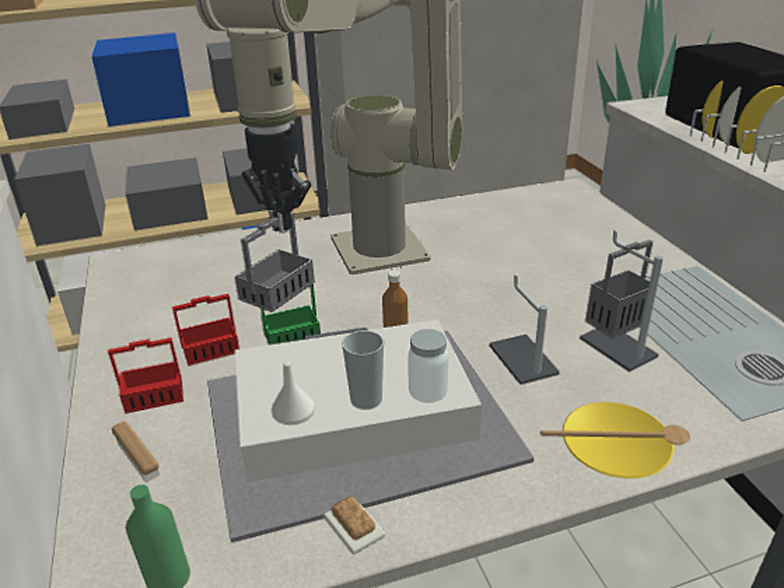

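The shallow caddy is up and level, at about (275,265). I'll turn it in place, then carry it over.

>>> jog_arm(offset=[[0, 0, 0], [0, 0, 0], [0, 0, 0], [0, 0, 0], [0, 0, 0], [-2, -15, 0], [-4, -30, 0], [-6, -40, 0], [-6, -40, 0], [-6, -40, 0], [-6, -40, 0], [-6, -40, 0], [-6, -40, 0], [-6, -40, 0], [-6, -40, 0], [-6, -40, 0], [-4, -30, 0], [-2, -20, 0], [0, -8, 0], [0, 0, 0]], delta_rot=[[0, 0, 7.5], [0, 0, 7.5], [0, 0, 7.5], [0, 0, 7.5], [0, 0, 7.5], [0, 0, 0], [0, 0, 0], [0, 0, 0], [0, 0, 0], [0, 0, 0], [0, 0, 0], [0, 0, 0], [0, 0, 0], [0, 0, 0], [0, 0, 0], [0, 0, 0], [0, 0, 0], [0, 0, 0], [0, 0, 0], [0, 0, 0]], jaw=[0, 0, 0, 0, 0, 0, 0, 0, 0, 0, 0, 0, 0, 0, 0, 0, 0, 0, 0, 0])

```text
time: 21.8
tool_pos: [437.8, 175.6, 320.7]
tcp_rot: [-179.4, 0.7, 3.2]
ft_force: [-0.2, -0.3, -0.6]
finger_gap: 8.0
```

```bash
python3 -c "
from h import *
go((446,163,240),1.5)"
```

```text
t 21.8 pos [437.8 175.6 320.7] rpy [-179.4    0.7    3.2] gap 8.0 F [-0.2 -0.3 -0.6] -> shift [ 8.5 13.9 80.4] rotvec [-0.6  0.7  1.7] j [ 15.  -13.1  93.2   0.7 100.4  12. ]
```

>>> jog_arm(offset=[[4, 7, 0], [4, 7, 10], [0, 0, 20], [0, 0, 28], [0, 0, 28], [0, 0, 28], [0, 0, 20], [0, 0, 10], [0, 0, 3], [0, 0, 0]], delta_rot=[[-0.6, 0.7, 1.7], [0, 0, 0], [0, 0, 0], [0, 0, 0], [0, 0, 0], [0, 0, 0], [0, 0, 0], [0, 0, 0], [0, 0, 0], [0, 0, 0]], jaw=[0, 0, 0, 0, 0, 0, 0, 0, 0, 0])

```text
time: 22.8
tool_pos: [450.0, 146.3, 163.4]
tcp_rot: [179.6, -0.1, 0.7]
ft_force: [0.2, 0.9, -1.5]
finger_gap: 8.2
```

```bash
python3 -c "
from h import *
go((446,164.5,150),1.5)
for n in('scene','top'):
    p,d,W=snap(n,16)
    s=monitor.sense()['tool_pos'][2]+50
    for z in ((s-5,s+3),(s+3.5,s+12)):
        P=box(W,400,500,60,138,*z)
        if len(P)>5: c,a,s0,s1,wd,k=line(P); print(n,z,c,a,s0,s1,wd,k,np.median(P[:,2]))
a=cv2.imread('pics/scene16.png')[150:390,420:620]; b=cv2.imread('pics/top16.png')[200:400,180:380];cv2.imwrite('pics/c16.png',np.hstack([cv2.resize(a,(400,480),interpolation=cv2.INTER_CUBIC),cv2.resize(b,(400,480))]))
"
```

```text
t 22.8 pos [450.  146.3 163.4] rpy [179.6  -0.1   0.7] gap 8.2 F [ 0.2  0.9 -1.5] -> shift [ -3.8 -18.3  13.3] rotvec [ 0.4 -0.1 -0.8] j [ 12.1 -11.2 107.9  -0.4  83.3  11.5]
scene (np.float64(208.92684245373317), np.float64(216.92684245373317)) [453.9  98. ] -93.12155979347293 -40.071098284245735 37.66887539551649 8.76185729983638 67 212.98785944647236
scene (np.float64(217.42684245373317), np.float64(225.92684245373317)) [452.2 123. ] -95.09028922584058 -15.258161862920257 23.70605526336073 8.381347151384302 25 218.90146354663165
top (np.float64(209.5307804210706), np.float64(217.5307804210706)) [449.7  98. ] -90.08751734924078 -38.29163618467268 36.59631422246021 9.294321061419804 79 213.3368210716206
top (np.float64(218.0307804210706), np.float64(226.5307804210706)) [448.2 114.5] -84.88849665598177 -19.021285680935936 16.6479400675906 5.6932050790974165 17 219.51224400923365
```

View pics/c16.png

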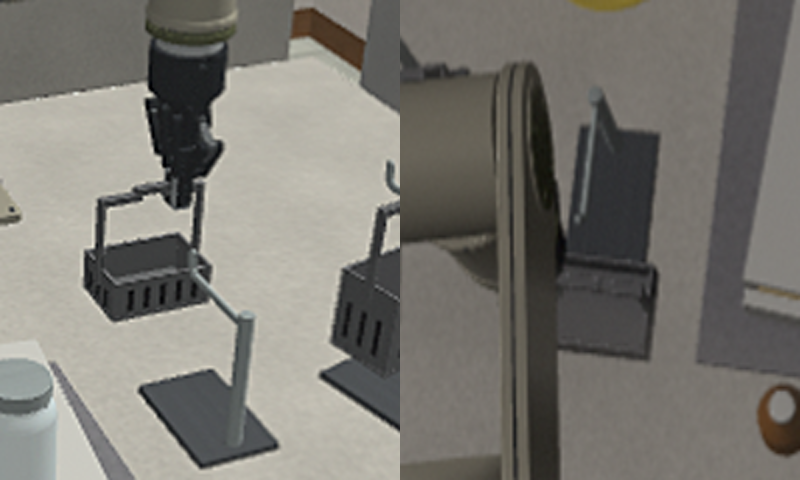

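```bash
python3 -c "
from h import *
for n in('scene','top'):
    p,d,W=load(n,16)
    P=box(W,400,500,20,138,209,217); print(n,P[:,1].min(),line(P[P[:,1]<100])[0]); Q=P[P[:,1]<P[:,1].min()+4]; print(Q.mean(0))
    Q=box(W,400,500,85,125,217.5,224); print(np.sort(Q[:,1])[:10])
    # uprights low section
    Q=box(W,400,500,20,100,170,205); print('upr',len(Q),Q[:,1].min(),Q[:,1].max(),np.median(Q,0))
    R=box(W,510,602,110,160,144,156); 
    if len(R): print('rod',line(R))
    f,_,W0=load(n,0)
    R=box(W0,515,602,110,160,144,153); c,a,*_=line(R); print('rod0',c,a)
"
```

```text
scene 60.41617964949367 [452.7  79.6]
[450.5  62.2 210.8]
[ 99.3 102.8 104.2 104.8 105.8 110.8 112.1 116.  120.7 121.2]
upr 40 57.75802623730121 80.53465220734819 [454.2  60.6 188.8]
rod (array([555.2, 136.1]), np.float64(0.787164538672149), np.float64(-44.43014973198923), np.float64(44.9136840899841), np.float64(4.553968652693503), 65)
rod0 [559.2 135.8] 1.6062383010384054
top 57.24645101201899 [449.7  78.5]
[450.9  59.1 211.2]
[ 98.   99.4 101.1 102.2 102.5 103.2 104.9 105.9 108.  110.4]
upr 12 57.07873303779023 81.21777681514152 [447.1  58.4 190.1]
rod (array([558.4, 135. ]), np.float64(-178.63312003936093), np.float64(-43.675511614296504), np.float64(43.773333082484925), np.float64(4.556829537910191), 83)
rod0 [559.2 135.1] -178.41510481253897
```

The bar end at y≈58 agrees with the grip model (notch at y≈116.5), and the rod is at y≈135.5. I'll shift left and lower to insertion height.

>>> jog_arm(offset=[[-2, -6, 2], [-2, -8, 5], [0, -4, 5], [0, 0, 2], [0, 0, 0]], delta_rot=[[0.4, 0, -0.8], [0, 0, 0], [0, 0, 0], [0, 0, 0], [0, 0, 0]], jaw=[0, 0, 0, 0, 0])

```text
time: 23.4
tool_pos: [448.0, 167.7, 152.8]
tcp_rot: [-179.8, -0.5, 1.7]
ft_force: [-0.2, 0.5, -1.0]
finger_gap: 7.8
```

```bash
python3 -c "
from h import *
go((553,165.5,150),1.5)"
```

```text
t 23.4 pos [448.  167.7 152.8] rpy [-179.8   -0.5    1.7] gap 7.8 F [-0.2  0.5 -1. ] -> shift [104.9   5.2   3.8] rotvec [-0.2 -0.5  0.2] j [ 14.3 -10.6 108.5   0.1  81.6  12.7]
```

>>> jog_arm(offset=[[10, 2, 1], [20, 2, 1], [20, 1, 1], [20, 0, 0], [18, 0, 0], [10, 0, 0], [0, 0, 0], [0, 0, 0]], delta_rot=[[-0.2, -0.5, 0], [0, 0, 0], [0, 0, 0], [0, 0, 0], [0, 0, 0], [0, 0, 0], [0, 0, 0], [0, 0, 0]], jaw=[0, 0, 0, 0, 0, 0, 0, 0])

```text
time: 24.2
tool_pos: [548.7, 165.8, 149.1]
tcp_rot: [179.9, 0.1, 1.8]
ft_force: [-0.5, 0.3, -1.6]
finger_gap: 8.1
```

```bash
python3 -c "
from h import *
go((553,165.5,150),1.5)
for n in('scene','top'):
    p,d,W=snap(n,17)
    s=monitor.sense()['tool_pos'][2]+50
    P=box(W,500,600,40,130,s-5,s+3); print(n,'end',P[:,1].min(),np.median(P,0))
    P=box(W,500,600,90,150,s+3.5,s+10); print(line(P),np.median(P[:,2]))
a=cv2.imread('pics/scene17.png')[170:390,420:620]; b=cv2.imread('pics/top17.png')[200:400,180:380];cv2.imwrite('pics/c17.png',np.hstack([cv2.resize(a,(400,480),interpolation=cv2.INTER_CUBIC),cv2.resize(b,(400,480))]))
"
```

```text
t 24.2 pos [548.7 165.8 149.1] rpy [179.9   0.1   1.8] gap 8.1 F [-0.5  0.3 -1.6] -> shift [ 4.3  0.5 -0.9] rotvec [0.1 0.1 0.3] j [11.7  5.3 93.5 -0.1 81.3 10. ]
scene end 78.13705868229977 [553.5 103.3 197.5]
(array([551.5, 134.1]), np.float64(-81.74204216140626), np.float64(-14.98051898140118), np.float64(16.49086820717712), np.float64(6.40840863961816), 21) 203.70128069359643
top end 78.58901531584428 [548.3 103.3 197.2]
(array([548.2, 133.4]), np.float64(-87.07579824861654), np.float64(-14.831521191586102), np.float64(15.087416926370084), np.float64(4.543665357469164), 23) 204.6647021210544
```

View pics/c17.png

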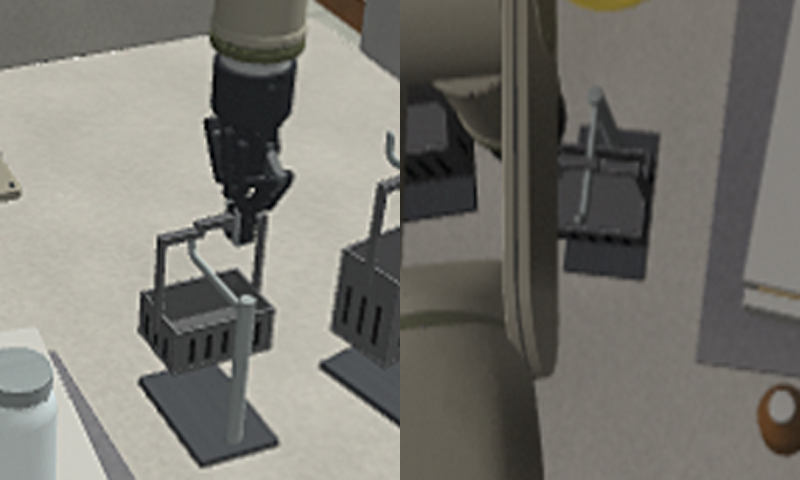

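The rod is under the notch: notch centre y≈134–136, rod 135.4. Lowering.

>>> jog_arm(offset=[[3, 0, 8], [0, 0, 14], [0, 0, 13], [0, 0, 8], [0, 0, 3], [0, 0, 0]], delta_rot=[[0, 0, 0.3], [0, 0, 0], [0, 0, 0], [0, 0, 0], [0, 0, 0], [0, 0, 0]], jaw=[0, 0, 0, 0, 0, 0])

```text
time: 24.9
tool_pos: [551.5, 166.3, 102.4]
tcp_rot: [179.9, -0.1, 1.5]
ft_force: [-5.8, -0.5, 10.4]
finger_gap: 8.1
```

```bash
python3 -c "
from h import *
go((553,165.5,102),1.5)"
```

```text
t 24.9 pos [551.5 166.3 102.4] rpy [179.9  -0.1   1.5] gap 8.1 F [-5.8 -0.5 10.4] -> shift [1.5 0.8 0.4] rotvec [ 0.1 -0.1  0. ] j [11.7  7.7 95.9 -0.1 76.3 10.3]
```

Contact at 10 N, at the expected height. I'll verify before opening.

```bash
python3 -c "
from h import *
for n in('scene','top'):
    p,d,W=snap(n,18)
    P=box(W,530,590,80,125,146,155); print(n,'end',P[:,1].min(),np.median(P,0))
    P=box(W,530,590,100,150,154.5,163); print(line(P),np.median(P[:,2]))
a=cv2.imread('pics/scene18.png')[200:390,460:620]; cv2.imwrite('pics/c18.png',cv2.resize(a,(500,594),interpolation=cv2.INTER_CUBIC))
"
```

```text
scene end 80.35945829484483 [555.2 103.7 150.9]
(array([553.8, 132.2]), np.float64(-87.01927851618167), np.float64(-17.213939364249327), np.float64(26.072958791166553), np.float64(6.409206623119107), 34) 157.31580939495382
top end 81.08082277901259 [551.7 101.3 150.5]
(array([550.8, 131.6]), np.float64(-89.56854648466786), np.float64(-17.926027516421836), np.float64(26.745885244755446), np.float64(5.849994809014585), 27) 157.51605457727467
```

View pics/c18.png

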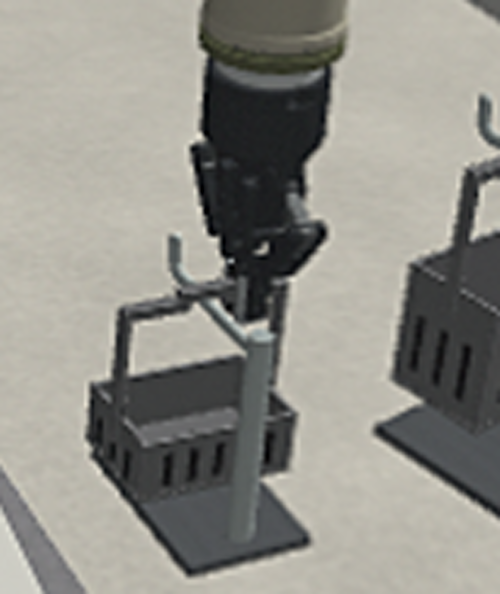

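Seated: the notch top measures 157.4 (158 expected). Easing off, opening and rising.

>>> jog_arm(offset=[[0, 0, -1], [0, 0, 0], [0, 0, 0], [0, 0, 0], [0, 0, 0]], delta_rot=[[0, 0, 0], [0, 0, 0], [0, 0, 0], [0, 0, 0], [0, 0, 0]], jaw=[0, 10, 20, 35, 35])

```text
time: 25.5
tool_pos: [551.0, 166.3, 102.3]
tcp_rot: [179.9, -0.1, 1.5]
ft_force: [0.3, -0.2, -0.3]
finger_gap: 30.3
```

```bash
python3 -c "
from h import *
go((553,165.5,102),1.5)
snap('scene',19)
a=cv2.imread('pics/scene19.png')[200:390,460:620]; cv2.imwrite('pics/c19.png',cv2.resize(a,(500,594),interpolation=cv2.INTER_CUBIC))
"
```

```text
t 25.5 pos [551.  166.3 102.3] rpy [179.9  -0.1   1.5] gap 30.3 F [ 0.3 -0.2 -0.3] -> shift [2.  0.8 0.3] rotvec [ 0.1 -0.1  0. ] j [11.7  7.7 95.9 -0.1 76.3 10.3]
```

View pics/c19.png

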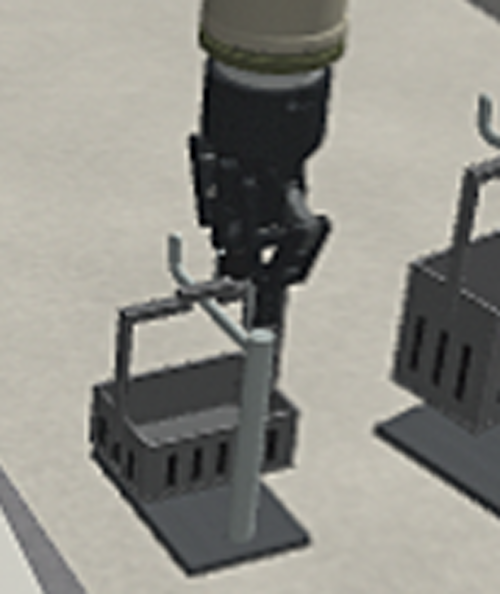

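The bar is free of the pads. Rising straight up, then letting things settle.

>>> jog_arm(offset=[[0, 0, -4], [0, 0, -8], [0, 0, -12], [0, 0, -20], [0, 0, -30], [0, 0, -35], [0, 0, -35], [0, 0, -20], [0, 0, -5], [0, 0, 0], [0, 0, 0], [0, 0, 0], [0, 0, 0], [0, 0, 0], [0, 0, 0]], delta_rot=[[0, 0, 0], [0, 0, 0], [0, 0, 0], [0, 0, 0], [0, 0, 0], [0, 0, 0], [0, 0, 0], [0, 0, 0], [0, 0, 0], [0, 0, 0], [0, 0, 0], [0, 0, 0], [0, 0, 0], [0, 0, 0], [0, 0, 0]], jaw=[35, 35, 35, 35, 35, 35, 35, 35, 35, 35, 35, 35, 35, 35, 35])

```text
time: 27.05
tool_pos: [548.6, 166.0, 280.3]
tcp_rot: [179.9, 0.1, 1.5]
ft_force: [0.1, -0.6, -0.2]
finger_gap: 30.0
```

```bash
python3 -c "
from h import *
go((553,165.5,300),1.5)
for n in('scene','top'):
    p,d,W=snap(n,20)
    for nm,b,zz in (('sh',(530,590,60,215),150),('deep',(555,620,270,410),230)):
        P=box(W,*b,zz+4.5,zz+13); print(n,nm,line(P),np.median(P[:,2]))
        P=box(W,*b,zz-10,zz+4); print('ends',P[:,1].min(),P[:,1].max())
        # slope of bar top along y: fit z
        P=box(W,*b,zz-6,zz+4)
        y=P[:,1]; lo=P[y<y.min()+35]; hi=P[y>y.max()-35]; print('z lo/hi',np.percentile(lo[:,2],80),np.percentile(hi[:,2],80))
    for nm,b in dict(jar=(600,780,-160,-60,195,206),tumb=(600,780,-260,-160,205,216),fun=(610,720,-400,-280,100,196),bot=(340,420,-120,-40,91,155)).items():
        P=box(W,*b); P0=box(load(n,0)[2],*b); print(nm,cv2.minEnclosingCircle(P[:,:2].astype(np.float32)),cv2.minEnclosingCircle(P0[:,:2].astype(np.float32)))
"
```

```text
t 27.05 pos [548.6 166.  280.3] rpy [179.9   0.1   1.5] gap 30.0 F [ 0.1 -0.6 -0.2] -> shift [  4.4   0.6 -19.7] rotvec [0.1 0.1 0. ] j [11.8  2.3 82.9 -0.1 94.9 10.3]
scene sh (array([554.5, 138.5]), np.float64(-90.70084092018132), np.float64(-46.44691264623245), np.float64(20.917218193818357), np.float64(6.970259063583474), 41) 157.57254312612113
ends 77.91059269237479 197.04612910264453
z lo/hi 152.37551296267588 152.1914662511272
scene deep (array([586.2, 340.1]), np.float64(102.84150272387615), np.float64(-47.031775440361415), np.float64(30.365939957861197), np.float64(6.328989299612118), 44) 238.20777402149199
ends 283.49398922468714 400.76971350809714
z lo/hi 233.35190568413142 232.4449020191525
jar ((695.9927978515625, -116.83470153808594), 31.56255531311035) ((695.8770751953125, -117.90251922607422), 32.18245315551758)
tumb ((680.2566528320312, -223.5824432373047), 36.284141540527344) ((680.7462768554688, -222.52037048339844), 36.11427688598633)
fun ((673.0888061523438, -348.35906982421875), 36.50331115722656) ((657.9038696289062, -352.40533447265625), 47.725460052490234)
bo
[... 462 characters left out ...]
loat64(-16.183755684583122), np.float64(50.288156941440654), np.float64(5.045714919583826), 31) 236.29740671815162
ends 284.3603115984562 353.3742897498817
z lo/hi 232.54550545609274 230.86802818582802
jar ((694.1552734375, -119.06859588623047), 30.265277862548828) ((694.46484375, -118.92050170898438), 30.76993179321289)
tumb ((679.236083984375, -225.51840209960938), 34.49342727661133) ((679.239501953125, -225.6729278564453), 35.030052185058594)
fun ((666.826171875, -349.14715576171875), 35.87706756591797) ((675.988037109375, -353.1418762207031), 45.48014450073242)
bot ((383.83465576171875, -80.53389739990234), 26.49579620361328) ((383.83013916015625, -80.58211517333984), 26.452159881591797)
```

View pics/scene20.png

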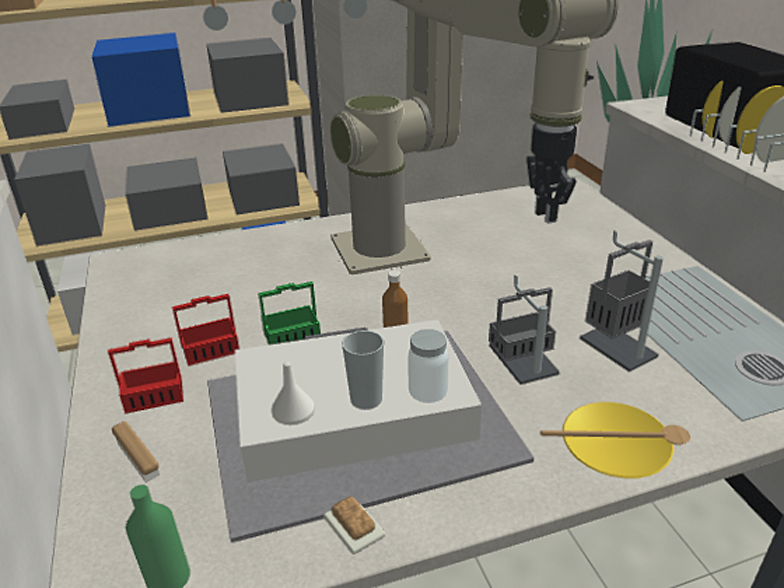

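Both caddies hang level, and the bystanders haven't moved. I'll wait briefly to confirm everything is still, then hand in.

>>> jog_arm(offset=[[0, 0, 0], [0, 0, 0], [0, 0, 0], [0, 0, 0], [0, 0, 0], [0, 0, 0], [0, 0, 0], [0, 0, 0], [0, 0, 0], [0, 0, 0], [0, 0, 0], [0, 0, 0], [0, 0, 0], [0, 0, 0], [0, 0, 0]], delta_rot=[[0, 0, 0], [0, 0, 0], [0, 0, 0], [0, 0, 0], [0, 0, 0], [0, 0, 0], [0, 0, 0], [0, 0, 0], [0, 0, 0], [0, 0, 0], [0, 0, 0], [0, 0, 0], [0, 0, 0], [0, 0, 0], [0, 0, 0]], jaw=[35, 35, 35, 35, 35, 35, 35, 35, 35, 35, 35, 35, 35, 35, 35])

```text
time: 28.65
tool_pos: [548.8, 166.0, 280.7]
tcp_rot: [179.9, 0.0, 1.5]
ft_force: [-0.5, 0.2, -0.2]
finger_gap: 30.1
```

```bash
python3 -c "
from h import *
pr=load('scene',20)[0]
for i in (21,22):
    p,d,W=snap('scene',i)
    df=np.abs(p.astype(int)-pr.astype(int)).max(2)
    print('diff caddies',(df[165:275,345:475]>25).sum(), 'all',(df>25).sum()); pr=p
    for nm,b,zz in (('sh',(530,590,60,215),74),('deep',(540,650,270,410),149)):
        P=box(W,*b,zz-5,zz+5); print(nm,'rim med z',np.median(P[:,2]),cv2.minAreaRect(P[:,:2].astype(np.float32)))
    
a=cv2.imread('pics/scene22.png')[210:390,460:680]; cv2.imwrite('pics/c22.png',cv2.resize(a,None,fx=3,fy=3,interpolation=cv2.INTER_CUBIC))
"
```

```text
diff caddies 0 all 60
sh rim med z 72.80117136721081 ((569.7788696289062, 134.96212768554688), (116.96820831298828, 56.18612289428711), 80.62740325927734)
deep rim med z 148.43393835649528 ((597.273681640625, 343.6854248046875), (103.64984893798828, 119.13968658447266), 13.777261734008789)
diff caddies 0 all 0
sh rim med z 72.71704708943543 ((568.2376708984375, 135.3408966064453), (117.07526397705078, 56.00018310546875), 81.05364990234375)
deep rim med z 147.89361271470054 ((596.0485229492188, 345.3712463378906), (104.3135986328125, 119.55718231201172), 13.124787330627441)
```

View pics/c22.png

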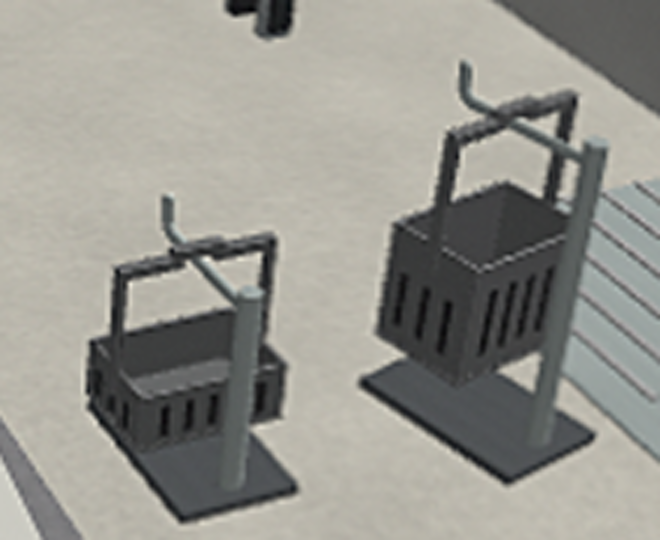

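Still: no pixel changed across the last frames. One more check before handing in: tilt along the rod, from the rim heights of the shallow caddy.

```bash
python3 -c "
from h import *
p,d,W=load('scene',22)
from scipy.optimize import least_squares
for nm,c,yaw,zr in (('sh',(553,136),1.5,74),('deep',(584,339.5),13.5,149)):
    a=np.radians(yaw); X=W[...,0]-c[0]; Y=W[...,1]-c[1]
    u=X*np.cos(a)+Y*np.sin(a); v=-X*np.sin(a)+Y*np.cos(a)
    for x0,x1 in ((-50,-42),(-42,-34),(-34,-28),(28,34),(34,42),(42,50)):
        m=(u>x0)&(u<x1)&(abs(v)<48)&(W[...,2]>zr-50)&(W[...,2]<zr+30)&(abs(v)>12)
        print(nm,x0,m.sum(),np.percentile(W[...,2][m],[2,50,95,100]) if m.sum() else '')
"
```

```text
sh -50 1 [70.6 70.6 70.6 70.6]
sh -42 155 [31.3 55.1 73.4 74.9]
sh -34 67 [31.  48.3 74.7 76.7]
sh 28 16 [27.8 67.9 72.8 73.1]
sh 34 212 [29.5 51.8 73.2 75.5]
sh 42 2 [62.1 68.3 74.  74.7]
deep -50 0 
deep -42 85 [102.1 135.3 149.7 150.3]
deep -34 71 [100.9 129.9 149.6 151.4]
deep 28 1 [138.1 138.1 138.1 138.1]
deep 34 199 [ 99.9 125.4 149.  151.8]
deep 42 0
```

Both rims are level to within 1 mm front to back, at 74 and 149 mm as expected. Handing in.

```bash
python3 -c "
from h import *
print(r.hand_in())"
```

```text
the job is handed in; nothing more can be done
None
```

Both caddies are hanging on their hooks and the job is handed in, at about 29 s of the 67 s allowed. The hand-in gives no verdict.

- **What I did:** I hung the deep caddy on the tall stand and the shallow one on the short stand. I pinched each handle about 30 mm from the notch, passed the hook's tip through the arch, lowered until I felt contact (about 20 N and 10 N), then let go and moved clear.
- **A failed grip:** My first grip on the deep caddy closed on air. The cameras showed the fingertips about 27 mm short of the reported TCP. I allowed for that afterwards, and the caddy was not disturbed.
- **Last checks:**
  - **Height and position:** Notch tops were at 236–238 mm and 157 mm (238 and 158 expected), and the notches were within a few mm of the rods sideways.
  - **Level:** Rims agreed within about 1 mm front to back.
  - **Still:** Nothing changed around the caddies between the last pictures.
  - **Bystanders:** The jar, tumbler and bottle had not moved beyond measurement noise (about 2 mm), and the gripper was well clear.
- **One check that disagreed:** The funnel's before-and-after centres differed by 10–16 mm, probably because the shallow caddy's corner was inside the "before" measurement. It stands upright and nothing came near it, but I did not re-measure it.

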